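Clear and reload the forming die

TASK

Get the forming die ready for its next pressing. First lift off the yellow calf band that stands over it and hang the band across the bar of the steel rail, between the posts, one leg down on each side of the bar; then seat the round blue blank in the die's round cavity, fully home and flat. Leave the square blank and all the other things on the bench where they are.

Things in the scene. Friction and masses are not known exactly. Their poses are not given: they have to be found in the camera images.
- band: rigid yellow plastic U upside down, standing on the die. Strip 40 mm wide, 5 thick; legs 100 mm apart outside, 90 inside, straight for 40 mm, half-circle arch above; crown underside 85, top 90 mm above the feet. On the crown a black block 24 x 24 x 28 mm high, square to the band. 160 g. Origin between the feet at foot level; x from leg to leg, y along the strip width (through the arch), z up
- band_crown (a point): middle of the underside of the band's crown, 85 mm above the band's origin; axes as the band
- band_grip (a point): centre of the black block on the band's crown, 104 mm above the band's origin; axes as the band
- rail: steel rail fixed to the bench: one straight horizontal bar, 16 mm in diameter, 240 mm between the axes of its two upright posts (20 mm in diameter, each on a round foot 70 mm across and 10 mm high). Bar axis 170 mm above the bench. Origin on the bench under the middle of the bar; y along the bar, z up
- rail_mid (a point): middle of the bar's axis, 170 mm above the bench; y along the bar, z up. The top of the bar is 8 mm above this point
- die: forming die fixed to the bench: aluminium block 160 (x) x 130 (y) x 30 mm high on a blue 6 mm flange 176 x 146 mm, with one round cavity in the middle of its flat top, 63 mm in diameter and 6 mm deep with a dark floor, its rim chamfered 1.5 mm. Origin centre of its underside; z up
- die_mouth (a point): centre of the cavity's mouth, level with the die's top face, 30 mm above the bench; the cavity's floor is 6 mm below
- round_blank: round blue plastic blank, a disc 60 mm in diameter and 18 mm thick, about 50 g, lying flat on the bench; seated in the cavity it stands 12 mm proud of the die. Origin centre of its underside, z up
- square_blank: square blue plastic blank, 60 x 60 x 18 mm, lying flat on the bench; not for this die. Origin centre of its underside
- jar: jar with a blue cap, 64 mm in diameter, 85 mm high; a bystander. Origin centre of its underside
- cup: white cup, 74 mm across the rim, 85 mm high; a bystander. Origin centre of its underside
- screwdriver: screwdriver with a red handle lying on the bench, along its x axis; a bystander
- joint_bar: flat steel joint bar, 130 x 20 x 6 mm with a round 28 mm end, lying on the bench along its x axis; a bystander
Things that resemble listed ones, but are neither listed nor needed, are in the scene too. Of the things like the band, leave any that is turquoise; of the rest the larger one is meant. Leave any orange look-alike of the round_blank alone.

How it is judged:
By the outcome, as a careful person would: the job done as asked, in the order asked, and still so for the second after the job is handed in, with the robot touching nothing.
It also fails if it takes over 64 s, if anything falls off the work surface, if the arm or the gripper's body presses on something with over 40 N, if the wrist force passes 120 N, or if a joint passes its speed limit or range.

ROBOT

A 7-joint arm with a two-finger parallel gripper is mounted at the origin on the work surface. World frame = base frame: x ahead of the robot, y to its left, z up, the work surface at z = 0. Lengths are in m, angles in rad, forces in N, time in s.
With the tool pointing down it reaches from about 0.4 to 0.85 m from the base axis. Payload 4.5 kg.
Tool frame: the origin (TCP) lies midway between the tips of the shut fingers; the grasp point (between the pads) lies 19 mm behind it; x points along the fingers, z is the direction in which the jaws open and shut, and the axes are right-handed (so a half turn about x gives the same grasp; the last joint's range is limited). The gripper opens to 85 mm and grips with 20 to 120 N. Pads are 22 mm wide; open, the fingers measure 114 mm over their backs; the gripper's body (76 mm by 85 mm) begins 54 mm behind the grasp point. The pads swing forward as they close: fully open they stand 13 mm farther back than shut.
Start: joints at [-1.277, 0.689, -0.195, 1.565, 0.157, 0.902, -0.215], TCP at [0.161, 0.604, 0.231] pointing down, gripper open.
Joint ranges: [-3.01, 3.01], [-0.46, 2.08], [-1.47, 1.51], [0.13, 2.56], [-1, 4.14], [0.04, 2.09], [-2.66, 2.66]. Speed limits (rad/s): [2.57, 2.57, 3.14, 3.14, 3.14, 3.14, 3.14].

INTERFACE

Orientations are given as a unit quaternion [x, y, z, w].
In Python, from rig import robot gives the robot as it stands.
- The arm moves only by the tool servo_tool, never from a script. Its argument "motion" is a list of rows, each an object with "slide": the shift along the tool's x, y, z in cm, a list of three; "turn": the turn, a rotation vector about the tool's x, y, z in rad, a list of three; "grip": the gripper command: -1 is fully open, 1 is shut, values between are in proportion. A call has exactly 5 rows; each row shifts and turns the pose as measured when the row begins, along the tool's axes as they then stand; what a row does not reach is not made up. A row lasts 1/10 s, in which the tool goes at most 50 mm and 8.59 degrees, less where a joint would pass 70% of its speed; a pose out of reach is approached as far as the arm can. A call is refused whole if a number of a shift passes 5 or a number of a turn 0.15, either way. A call with a gripper value outside its range is refused whole. The fingers move at their own pace and stop on an object; "newtons" is the grip in N (left out, the last holds). Time passes only in rows, so rows that do not move let the fingers close, or fill a call up. It gives the time, the measured TCP pose, the force and the opening at its end, in the units of the state.
- robot.get_obs(): the state, without advancing time (a new reading comes with each control period).
- robot.get_image(name): name is "scene" or "top" or "wrist"; returns (picture, depth): 384x512x3 uint8, red, green, blue; 384x512 float32, m along the optical axis (not along the pixel's ray), 0 where there is no reading.
- robot.get_calibration(name): a dict with "fx", "fy", "cx", "cy" (pixels), "view" (4x4, takes a point from world to camera coordinates); the wrist camera has in their place "T_tool_cam" (4x4, takes a point from camera to tool coordinates, whose origin is the TCP and whose axes are the tool frame's). Camera axes: x right, y down, z forward; pixel columns grow to the right and rows downward; lengths in m; the calibration is good to about 2 mm. A picture is of the moment at which its call begins: read the wrist's pose just before it. get_calibration takes no time and is no camera call.
- robot.hand_in(): hands the job in, once; it reports no verdict.
The state is a dict: "clock": time; "joint_positions": joint angles; "qvel": joint speeds; "effort": joint torques, N m; "tcp_pos": TCP position; "tcp_rot": TCP orientation; "contact_force": force on the tool from outside, world axes, zero at the start; "torque": the same for the moment, N m; "finger_gap": finger opening in m.
Only numpy, scipy, OpenCV 4.12 (cv2) and the standard library are available. Lean on these libraries where they do the work, as an engineer would, in place of code of your own. Each camera call takes 0.05 s, during which the arm holds its last target.

## Working session

There is one attempt and no reset: what is moved stays moved. The work goes in short steps, Python scripts to look and compute and a tool call to move; the robot and the scene stay as the last step left them, time stands still between calls to the robot, and variables do not carry over. Pictures are saved under pics/ and viewed, and the job is handed in when it is done.

Besides the shell and the picture viewer there is one more tool, called after "Emit:" as name([rows], argument=value, ...), one row to a line, values as JSON. servo_tool: Moves the arm, as the interface text tells. Its arguments: {"type":"object","properties":{"motion":{"type":"array"},"newtons":{"type":"number"}},"required":["motion"]}

```bash
ls; mkdir -p pics; cat > h.py <<'E'
import numpy as np, cv2, pickle
from rig import robot
from scipy.spatial.transform import Rotation as R
def snap(n,f):
    o=robot.get_obs(); im,d=robot.get_image(n); c=robot.get_calibration(n)
    pickle.dump((o,im,d,c),open(f'pics/{f}.pkl','wb'))
    cv2.imwrite(f'pics/{f}.png',im[:,:,::-1]); return o,im,d,c
def load(f): return pickle.load(open(f'pics/{f}.pkl','rb'))
def cam2w(s):
    o,im,d,c=s
    if 'view' in c: return np.linalg.inv(np.array(c['view']))
    T=np.eye(4);T[:3,:3]=R.from_quat(o['tcp_rot']).as_matrix();T[:3,3]=o['tcp_pos'];return T@np.array(c['T_tool_cam'])
def pts(s):
    o,im,d,c=s;v,u=np.mgrid[:d.shape[0],:d.shape[1]]
    P=np.stack([(u-c['cx'])/c['fx']*d,(v-c['cy'])/c['fy']*d,d],-1);T=cam2w(s)
    P=P@T[:3,:3].T+T[:3,3];P[d<=0]=np.nan;return P
E
python3 - <<'E'
from h import *
for n in ('top','scene'):
    s=snap(n,n+'0'); print(n,s[0]['clock'],np.round(cam2w(s),3).tolist(),s[3]['fx'])
o=robot.get_obs();print(o)
E
```

```text
pics
top 0.0 [[0.026, -0.994, 0.108, 0.43], [-1.0, -0.024, 0.021, -0.025], [-0.018, -0.109, -0.994, 1.426], [0.0, 0.0, 0.0, 1.0]] 468.45255285401345
scene 0.05 [[-0.249, 0.542, -0.802, 1.357], [0.968, 0.157, -0.194, 0.192], [0.021, -0.825, -0.564, 0.662], [0.0, 0.0, 0.0, 1.0]] 370.93426702528905
{'clock': 0.1, 'joint_positions': array([-1.27720007,  0.68995297, -0.19454295,  1.56626428,  0.15733188,
        0.90250829, -0.21511221]), 'qvel': array([ 5.44369401e-05, -2.69759392e-03, -2.65179465e-05, -6.55559600e-04,
       -6.50002039e-04,  1.17817202e-03, -9.25690371e-04]), 'effort': array([-4.12395006e-03, -5.40591931e+01, -1.27168536e+00, -1.58982629e+01,
        9.37310862e-03,  4.37999450e-03, -1.71698935e-05]), 'tcp_pos': array([0.16043743, 0.60343329, 0.23052539]), 'tcp_rot': array([-0.43146072,  0.56098776,  0.4306395 ,  0.56007499]), 'contact_force': array([0.14863985, 0.31875786, 0.38382176]), 'torque': array([ 0.04802734,  0.03889331, -0.01717608]), 'finger_gap': 0.08526762355815641}
```

View pics/top0.png

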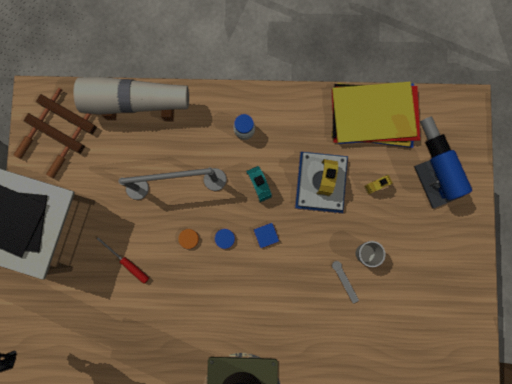

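View pics/scene0.png

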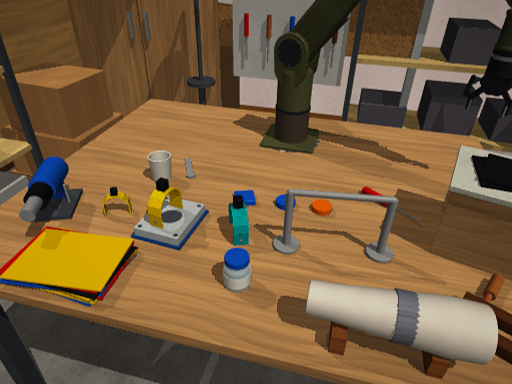

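The top view shows the band at about (329,177) on the die (322,182), the rail from (135,188) to (215,180), the round blue blank at (226,239), the square blank at (266,236) and the jar at (244,125). The smaller yellow look-alike is at (379,185) and the turquoise one at (260,184).

```bash
python3 - <<'E'
from h import *
s=load('top0');o,im,d,c=s
a=cv2.resize(im[140:220,285:400],None,fx=6,fy=6,interpolation=cv2.INTER_CUBIC)
cv2.imwrite('pics/c1.png',a[:,:,::-1])
a=cv2.resize(im[150:260,110:285],None,fx=4,fy=4,interpolation=cv2.INTER_CUBIC)
cv2.imwrite('pics/c2.png',a[:,:,::-1])
P=pts(s)
hsv=cv2.cvtColor(im,cv2.COLOR_RGB2HSV)
# bench height check
print('bench',P[300,300],P[220,320])
def reg(r0,r1,c0,c1,cond):
    Q=P[r0:r1,c0:c1].reshape(-1,3);H=hsv[r0:r1,c0:c1].reshape(-1,3);m=cond(Q,H);return Q[m]
Q=reg(225,255,210,243,lambda Q,H:(H[:,0]>100)&(H[:,0]<130)&(H[:,1]>150)&(Q[:,2]>.01))
print('round',Q.mean(0),np.ptp(Q,0),len(Q), (Q.max(0)+Q.min(0))/2)
Q=reg(222,250,250,282,lambda Q,H:(H[:,0]>100)&(H[:,0]<130)&(H[:,1]>150)&(Q[:,2]>.01))
print('square',Q.mean(0),np.ptp(Q,0))
Q=reg(160,200,110,235,lambda Q,H:(Q[:,2]>.165))
print('bar',Q.mean(0),len(Q)); q=Q[:,:2]-Q[:,:2].mean(0);w=np.linalg.svd(q,full_matrices=0)[2][0];t=q@w;print(w,t.min(),t.max(),Q[:,2].max(), Q[:,:2].mean(0)+w*(t.min()+t.max())/2)
Q=reg(140,220,285,360,lambda Q,H:(Q[:,2]>.02)&(Q[:,2]<.036))
r=cv2.minAreaRect((Q[:,:2]*1000).astype(np.float32));print('die',r,np.median(Q[:,2]))
Q=reg(140,220,285,360,lambda Q,H:(Q[:,2]>.137))
r=cv2.minAreaRect((Q[:,:2]*1000).astype(np.float32));print('block',r,Q[:,2].max(),len(Q))
Q=reg(140,220,285,360,lambda Q,H:(Q[:,2]>.05)&(H[:,0]>20)&(H[:,0]<35)&(H[:,1]>100))
r=cv2.minAreaRect((Q[:,:2]*1000).astype(np.float32));print('band',r,Q[:,2].max(),len(Q))
E
```

```text
bench [ 0.27462395 -0.16491109 -0.00448924] [ 0.51487174 -0.22075482  0.00804714]
round [0.45250319 0.06594664 0.01996409] [0.05393635 0.05470641 0.01682746] 278 [0.45318374 0.06677004 0.01944293]
square [ 0.46523191 -0.058331    0.02015292] [0.06648441 0.06641909 0.01710726]
bar [0.6137917  0.2204258  0.17819047] 573
[ 0.13753645 -0.99049671] -0.1302608345308637 0.1287402341604309 0.18667440753471554 [0.61368713 0.22117888]
die ((656.5272827148438, -242.37115478515625), (167.08546447753906, 214.53358459472656), 85.34075927734375) 0.031254085074484905
block ((637.1679077148438, -229.65000915527344), (24.60626792907715, 24.26706314086914), 81.07817077636719) 0.15716255604756424 83
band ((637.05126953125, -230.1006622314453), (40.42088317871094, 102.1358413696289), 81.16928100585938) 0.15527397227209438 441
```

View pics/c1.png

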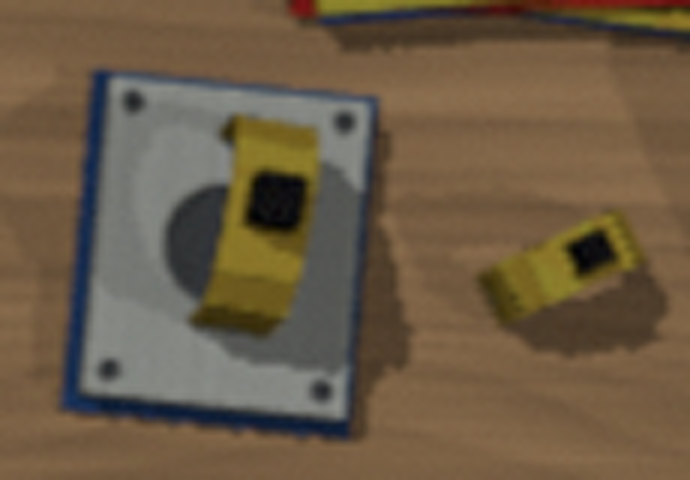

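View pics/c2.png

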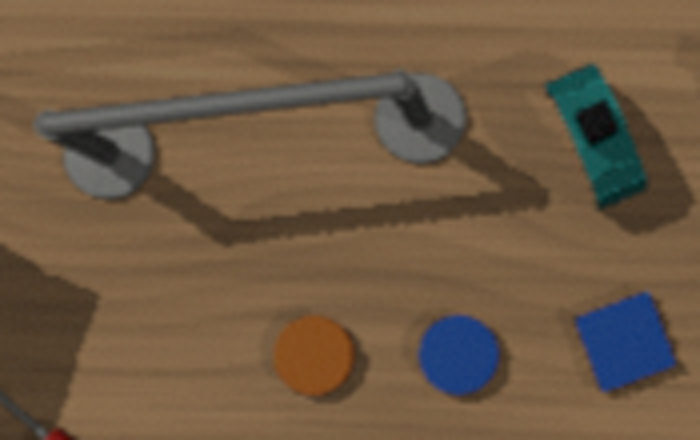

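```bash
cat >> h.py <<'E'
def plan(x,y,z,yawdeg,step=5.0,n=5,o=None):
    """rows toward TCP target, tool down, jaws along yaw (mod 180)"""
    o=o or robot.get_obs();p=np.array(o['tcp_pos']);Rm=R.from_quat(o['tcp_rot'])
    best=None
    for k in (0,180):
        a=np.radians(yawdeg+k);zt=np.array([np.cos(a),np.sin(a),0]);xt=np.array([0,0,-1.]);yt=np.cross(zt,xt)
        Rt=R.from_matrix(np.stack([xt,yt,zt],1));rv=(Rm.inv()*Rt).as_rotvec()
        if best is None or np.linalg.norm(rv)<np.linalg.norm(best[1]): best=(Rt,rv)
    rv=best[1];print('p',np.round(p,4),'rem',np.round(np.array([x,y,z])-p,4),'turn',np.round(rv,3),'q',np.round(o['joint_positions'],2),'gap',round(o['finger_gap'],4),'F',np.round(o['contact_force'],1),'t',round(o['clock'],2))
    for i in range(n):
        rem=Rm.inv().apply(np.array([x,y,z])-p)*100;L=np.linalg.norm(rem);s=rem*min(1,step/max(L,1e-9))
        rv=(Rm.inv()*best[0]).as_rotvec();a=np.linalg.norm(rv);t=rv*min(1,.145/max(a,1e-9))
        print([round(v,2) for v in s],[round(v,3) for v in t])
        p=p+Rm.apply(s)/100;Rm=Rm*R.from_rotvec(t)
E
python3 - <<'E'
from h import *
s=load('top0');P=pts(s);hsv=cv2.cvtColor(s[1],cv2.COLOR_RGB2HSV)
Q=P[150:212,293:352].reshape(-1,3);H=hsv[150:212,293:352].reshape(-1,3)
m=(H[:,1]<45)&(Q[:,2]>.02)&(Q[:,2]<.042)
r=cv2.minAreaRect((Q[m][:,:2]*1000).astype(np.float32));print('die',r,m.sum())
Q=P[140:220,285:360].reshape(-1,3);m=Q[:,2]>.137;print(Q[m].mean(0))
# heights along path
for n in [(200,30),(130,60),(60,130),(100,130)]: print(n,P[n])
o=robot.get_obs();print(R.from_quat(o['tcp_rot']).as_matrix().round(3))
plan(.45,.22,.31,-8.8)
E
```

```text
die ((631.340087890625, -222.13165283203125), (130.84666442871094, 160.69508361816406), 85.58504486083984) 1741
[ 0.63652118 -0.22878857  0.14904308]
(200, 30) [0.53536658 0.56231174 0.22226083]
(130, 60) [0.77658817 0.59179709 0.00225637]
(60, 130) [ 1.31217109  0.59887451 -0.74722524]
(100, 130) [0.8370775  0.34068331 0.13090533]
[[-0.    -0.966  0.257]
 [-0.002  0.257  0.966]
 [-1.    -0.    -0.002]]
p [0.1604 0.6034 0.2305] rem [ 0.2896 -0.3834  0.0795] turn [ 1.465e+00 -1.000e-03  1.000e-03] q [-1.28  0.69 -0.19  1.57  0.16  0.9  -0.22] gap 0.0853 F [0.1 0.3 0.4] t 0.1
[np.float64(-0.81), np.float64(-3.88), np.float64(-3.04)] [np.float64(0.145), np.float64(-0.0), np.float64(0.0)]
[np.float64(-0.81), np.float64(-4.28), np.float64(-2.45)] [np.float64(0.145), np.float64(-0.0), np.float64(0.0)]
[np.float64(-0.81), np.float64(-4.59), np.float64(-1.8)] [np.float64(0.145), np.float64(-0.0), np.float64(0.0)]
[np.float64(-0.81), np.float64(-4.8), np.float64(-1.12)] [np.float64(0.145), np.float64(-0.0), np.float64(0.0)]
[np.float64(-0.81), np.float64(-4.92), np.float64(-0.42)] [np.float64(0.145), np.float64(-0.0), np.float64(0.0)]
```

Emit:
servo_tool([
  {"slide": [-4,-2,-1],"turn": [0.14,0,0],"grip": -1},
  {"slide": [-3,-3.5,-2],"turn": [0.14,0,0],"grip": -1},
  {"slide": [-1,-4.5,-1.8],"turn": [0.14,0,0],"grip": -1},
  {"slide": [0,-4.8,-1.1],"turn": [0.14,0,0],"grip": -1},
  {"slide": [0,-4.9,-0.4],"turn": [0.14,0,0],"grip": -1},
], newtons=40)

```text
clock: 0.6
tcp_pos: [0.2873, 0.4408, 0.3101]
tcp_rot: [-0.209, 0.678, 0.21, 0.673]
contact_force: [0.6, 0.6, -0.3]
finger_gap: 0.0853
```

```bash
python3 -c "
from h import *
plan(.45,.16,.31,-8.8)"
```

```text
p [0.2873 0.4408 0.3101] rem [ 1.627e-01 -2.808e-01 -1.000e-04] turn [ 0.754 -0.007 -0.   ] q [-1.07  0.46 -0.01  1.76  0.    0.93 -0.48] gap 0.0853 F [ 0.6  0.6 -0.3] t 0.6
[np.float64(-0.01), np.float64(-4.99), np.float64(-0.38)] [np.float64(0.145), np.float64(-0.001), np.float64(-0.0)]
[np.float64(-0.01), np.float64(-4.99), np.float64(0.35)] [np.float64(0.145), np.float64(-0.001), np.float64(-0.0)]
[np.float64(-0.01), np.float64(-4.89), np.float64(1.06)] [np.float64(0.145), np.float64(-0.001), np.float64(-0.0)]
[np.float64(-0.01), np.float64(-4.68), np.float64(1.76)] [np.float64(0.145), np.float64(-0.001), np.float64(-0.0)]
[np.float64(-0.0), np.float64(-4.38), np.float64(2.42)] [np.float64(0.145), np.float64(-0.001), np.float64(-0.0)]
```

Emit:
servo_tool([
  {"slide": [0,-5,-0.4],"turn": [0.14,0,0],"grip": -1},
  {"slide": [0,-5,0.4],"turn": [0.14,0,0],"grip": -1},
  {"slide": [0,-4.9,1.1],"turn": [0.14,0,0],"grip": -1},
  {"slide": [0,-4.7,1.7],"turn": [0.14,0,0],"grip": -1},
  {"slide": [0,-4.4,2.4],"turn": [0.14,0,0],"grip": -1},
])

```text
clock: 1.1
tcp_pos: [0.4109, 0.2232, 0.3093]
tcp_rot: [0.045, 0.708, -0.046, 0.703]
contact_force: [0.1, 0.1, 0.0]
finger_gap: 0.0855
```

```bash
python3 -c "
from h import *
plan(.637,-.16,.31,-8.8)"
```

```text
p [0.4109 0.2232 0.3093] rem [ 0.2261 -0.3832  0.0007] turn [ 0.025 -0.006  0.002] q [-0.74  0.39  0.21  1.92 -0.11  0.85 -0.6 ] gap 0.0855 F [0.1 0.1 0. ] t 1.1
[np.float64(-0.02), np.float64(-3.94), np.float64(3.07)] [np.float64(0.025), np.float64(-0.006), np.float64(0.002)]
[np.float64(-0.01), np.float64(-3.87), np.float64(3.17)] [np.float64(0.0), np.float64(0.0), np.float64(0.0)]
[np.float64(-0.01), np.float64(-3.87), np.float64(3.17)] [np.float64(0.0), np.float64(0.0), np.float64(0.0)]
[np.float64(-0.01), np.float64(-3.87), np.float64(3.17)] [np.float64(0.0), np.float64(0.0), np.float64(0.0)]
[np.float64(-0.01), np.float64(-3.87), np.float64(3.17)] [np.float64(0.0), np.float64(0.0), np.float64(0.0)]
```

Emit:
servo_tool([
  {"slide": [0,-3.9,3.1],"turn": [0.02,-0.006,0],"grip": -1},
  {"slide": [0,-3.9,3.1],"turn": [0,0,0],"grip": -1},
  {"slide": [0,-3.9,3.1],"turn": [0,0,0],"grip": -1},
  {"slide": [0,-3.9,3.1],"turn": [0,0,0],"grip": -1},
  {"slide": [0,-3.9,3.1],"turn": [0,0,0],"grip": -1},
])

```text
clock: 1.6
tcp_pos: [0.5336, 0.0055, 0.3086]
tcp_rot: [0.053, 0.706, -0.054, 0.704]
contact_force: [1.3, 1.2, 0.7]
finger_gap: 0.0855
```

```bash
python3 -c "
from h import *
plan(.637,-.229,.24,-8.8)"
```

```text
p [0.5336 0.0055 0.3086] rem [ 0.1034 -0.2345 -0.0686] turn [ 0.002 -0.002  0.002] q [-0.24  0.48  0.23  1.75 -0.13  0.93 -0.11] gap 0.0855 F [1.3 1.2 0.7] t 1.6
[np.float64(1.29), np.float64(-4.07), np.float64(2.6)] [np.float64(0.002), np.float64(-0.002), np.float64(0.002)]
[np.float64(1.29), np.float64(-4.07), np.float64(2.6)] [np.float64(0.0), np.float64(0.0), np.float64(0.0)]
[np.float64(1.29), np.float64(-4.07), np.float64(2.6)] [np.float64(0.0), np.float64(0.0), np.float64(0.0)]
[np.float64(1.29), np.float64(-4.07), np.float64(2.6)] [np.float64(0.0), np.float64(0.0), np.float64(0.0)]
[np.float64(1.29), np.float64(-4.07), np.float64(2.6)] [np.float64(0.0), np.float64(0.0), np.float64(0.0)]
```

Emit:
servo_tool([
  {"slide": [1,-4.1,2.6],"turn": [0,0,0],"grip": -1},
  {"slide": [1,-4.1,2.6],"turn": [0,0,0],"grip": -1},
  {"slide": [1,-4.1,2.6],"turn": [0,0,0],"grip": -1},
  {"slide": [1,-4.1,2.6],"turn": [0,0,0],"grip": -1},
  {"slide": [1,-4.1,2.6],"turn": [0,0,0],"grip": -1},
])

```text
clock: 2.1
tcp_pos: [0.6319, -0.2186, 0.2578]
tcp_rot: [0.053, 0.706, -0.053, 0.705]
contact_force: [1.7, 0.8, -0.7]
finger_gap: 0.0855
```

```bash
python3 -c "
from h import *
plan(.637,-.229,.24,-8.8)"
```

```text
p [ 0.6319 -0.2186  0.2578] rem [ 0.0051 -0.0104 -0.0178] turn [ 0.004 -0.002 -0.001] q [ 0.16  0.73  0.21  1.4  -0.16  1.03  0.25] gap 0.0855 F [ 1.7  0.8 -0.7] t 2.1
[np.float64(1.78), np.float64(-0.95), np.float64(0.66)] [np.float64(0.004), np.float64(-0.002), np.float64(-0.001)]
[np.float64(0.0), np.float64(0.0), np.float64(0.0)] [np.float64(0.0), np.float64(0.0), np.float64(0.0)]
[np.float64(0.0), np.float64(0.0), np.float64(0.0)] [np.float64(0.0), np.float64(0.0), np.float64(0.0)]
[np.float64(0.0), np.float64(0.0), np.float64(0.0)] [np.float64(0.0), np.float64(0.0), np.float64(0.0)]
[np.float64(0.0), np.float64(0.0), np.float64(0.0)] [np.float64(0.0), np.float64(0.0), np.float64(0.0)]
```

Emit:
servo_tool([
  {"slide": [0.6,-0.9,0.6],"turn": [0.004,0,0],"grip": -1},
  {"slide": [0,0,0],"turn": [0,0,0],"grip": -1},
  {"slide": [0,0,0],"turn": [0,0,0],"grip": -1},
  {"slide": [0,0,0],"turn": [0,0,0],"grip": -1},
  {"slide": [0,0,0],"turn": [0,0,0],"grip": -1},
])

```text
clock: 2.6
tcp_pos: [0.6344, -0.2332, 0.2482]
tcp_rot: [0.056, 0.707, -0.057, 0.702]
contact_force: [0.4, 0.6, 0.2]
finger_gap: 0.0854
```

```bash
python3 - <<'E'
from h import *
s=snap('wrist','w1');P=pts(s)
plan(.637,-.229,.124,-8.8)
hsv=cv2.cvtColor(s[1],cv2.COLOR_RGB2HSV)
m=(P[...,2]>.135)&(P[...,2]<.17)&(hsv[...,2]<60)
Q=P[m];print(Q.mean(0),np.ptp(Q,0),len(Q))
print(cv2.minAreaRect((Q[:,:2]*1000).astype(np.float32)),np.percentile(Q[:,2],[5,50,95]))
E
```

```text
p [ 0.6346 -0.2328  0.2484] rem [ 0.0024  0.0038 -0.1244] turn [-0.006 -0.007  0.001] q [ 0.18  0.76  0.21  1.38 -0.16  1.03  0.26] gap 0.0853 F [-0.4  0.1 -0.2] t 2.65
[np.float64(5.0), np.float64(0.17), np.float64(0.11)] [np.float64(-0.006), np.float64(-0.007), np.float64(0.001)]
[np.float64(5.0), np.float64(0.17), np.float64(0.07)] [np.float64(0.0), np.float64(0.0), np.float64(-0.0)]
[np.float64(2.44), np.float64(0.08), np.float64(0.04)] [np.float64(-0.0), np.float64(-0.0), np.float64(0.0)]
[np.float64(-0.0), np.float64(0.0), np.float64(0.0)] [np.float64(0.0), np.float64(0.0), np.float64(-0.0)]
[np.float64(0.0), np.float64(0.0), np.float64(0.0)] [np.float64(-0.0), np.float64(-0.0), np.float64(0.0)]
[ 0.63533856 -0.23117833  0.14756059] [0.02534259 0.02628814 0.01561826] 684
((635.1823120117188, -232.79075622558594), (24.041961669921875, 23.64727783203125), 82.11957550048828) [0.13928652 0.14846339 0.14963809]
```

View pics/w1.png

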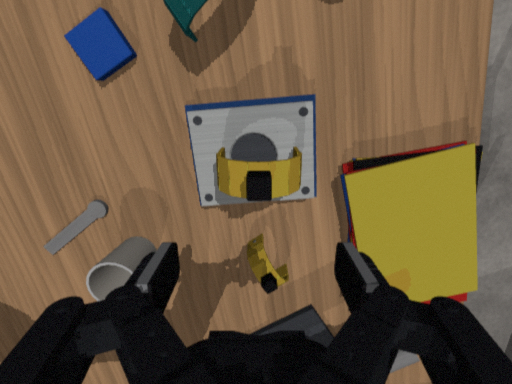

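The wrist view shows the block at (259,185) and the die below it. The block centre agrees with the top camera to within 2 mm, at about (0.636, -0.231), with its top at 0.148. Descending.

Emit:
servo_tool([
  {"slide": [3,0.1,0.1],"turn": [-0.006,-0.007,0],"grip": -1},
  {"slide": [3,0.1,0],"turn": [0,0,0],"grip": -1},
  {"slide": [3,0,0],"turn": [0,0,0],"grip": -1},
  {"slide": [1,0,0],"turn": [0,0,0],"grip": -1},
  {"slide": [0,0,0],"turn": [0,0,0],"grip": -1},
])

```text
clock: 3.15
tcp_pos: [0.6397, -0.2251, 0.1508]
tcp_rot: [0.051, 0.702, -0.051, 0.709]
contact_force: [-0.1, -0.1, 1.2]
finger_gap: 0.0854
```

```bash
python3 -c "
from h import *
plan(.636,-.2305,.123,-8.8,n=2)"
```

```text
p [ 0.6397 -0.2251  0.1508] rem [-0.0037 -0.0054 -0.0278] turn [ 0.008  0.009 -0.001] q [ 0.18  0.86  0.17  1.48 -0.18  0.81  0.28] gap 0.0854 F [-0.1 -0.1  1.2] t 3.15
[np.float64(2.78), np.float64(-0.59), np.float64(-0.32)] [np.float64(0.008), np.float64(0.009), np.float64(-0.001)]
[np.float64(-0.0), np.float64(-0.0), np.float64(-0.0)] [np.float64(0.0), np.float64(-0.0), np.float64(0.0)]
```

Emit:
servo_tool([
  {"slide": [1,-0.5,-0.3],"turn": [0.006,0.008,0],"grip": -1},
  {"slide": [0.8,0,0],"turn": [0,0,0],"grip": -1},
  {"slide": [0.6,0,0],"turn": [0,0,0],"grip": -1},
  {"slide": [0,0,0],"turn": [0,0,0],"grip": -1},
  {"slide": [0,0,0],"turn": [0,0,0],"grip": -1},
])

```text
clock: 3.65
tcp_pos: [0.6387, -0.2307, 0.1295]
tcp_rot: [0.053, 0.702, -0.054, 0.708]
contact_force: [0.6, -0.4, -0.1]
finger_gap: 0.0855
```

```bash
python3 -c "
from h import *
plan(.636,-.2305,.123,-8.8,n=1)"
```

```text
p [ 0.6387 -0.2307  0.1295] rem [-0.0027  0.0002 -0.0065] turn [0.003 0.008 0.   ] q [ 0.19  0.88  0.17  1.49 -0.19  0.77  0.28] gap 0.0855 F [ 0.6 -0.4 -0.1] t 3.65
[np.float64(0.65), np.float64(-0.02), np.float64(-0.28)] [np.float64(0.003), np.float64(0.008), np.float64(0.0)]
```

Emit:
servo_tool([
  {"slide": [0.6,0,-0.3],"turn": [0,0.008,0],"grip": -1},
  {"slide": [0.1,0,0],"turn": [0,0,0],"grip": -0.3},
  {"slide": [0,0,0],"turn": [0,0,0],"grip": 0},
  {"slide": [0,0,0],"turn": [0,0,0],"grip": 0.2},
  {"slide": [0,0,0],"turn": [0,0,0],"grip": 0.3},
], newtons=40)

```text
clock: 4.15
tcp_pos: [0.6361, -0.2305, 0.1229]
tcp_rot: [0.053, 0.705, -0.054, 0.705]
contact_force: [0.8, 0.2, -0.6]
finger_gap: 0.0304
```

```bash
python3 -c "
from h import *
plan(.636,-.2305,.123,-8.8,n=1)"
```

```text
p [ 0.6361 -0.2305  0.1229] rem [-0.0001 -0.      0.0001] turn [0.002 0.001 0.001] q [ 0.19  0.89  0.17  1.5  -0.19  0.77  0.28] gap 0.0304 F [ 0.8  0.2 -0.6] t 4.15
[np.float64(-0.01), np.float64(-0.0), np.float64(-0.01)] [np.float64(0.002), np.float64(0.001), np.float64(0.001)]
```

Emit:
servo_tool([
  {"slide": [0,0,0],"turn": [0,0,0],"grip": 0.5},
  {"slide": [0,0,0],"turn": [0,0,0],"grip": 0.7},
  {"slide": [0,0,0],"turn": [0,0,0],"grip": 1},
  {"slide": [0,0,0],"turn": [0,0,0],"grip": 1},
  {"slide": [0,0,0],"turn": [0,0,0],"grip": 1},
], newtons=60)

```text
clock: 4.65
tcp_pos: [0.6361, -0.2305, 0.1232]
tcp_rot: [0.053, 0.705, -0.054, 0.705]
contact_force: [0.1, 0.4, -0.0]
finger_gap: 0.0232
```

```bash
python3 - <<'E'
from h import *
s=snap('wrist','w2')
plan(.636,-.2305,.30,-8.8,n=1)
E
```

```text
p [ 0.6362 -0.2305  0.1232] rem [-0.0002  0.      0.1768] turn [0.002 0.001 0.001] q [ 0.19  0.89  0.17  1.5  -0.19  0.77  0.28] gap 0.0229 F [-0.5 -0.2  0.3] t 4.7
[np.float64(-5.0), np.float64(-0.0), np.float64(0.0)] [np.float64(0.002), np.float64(0.001), np.float64(0.001)]
```

View pics/w2.png

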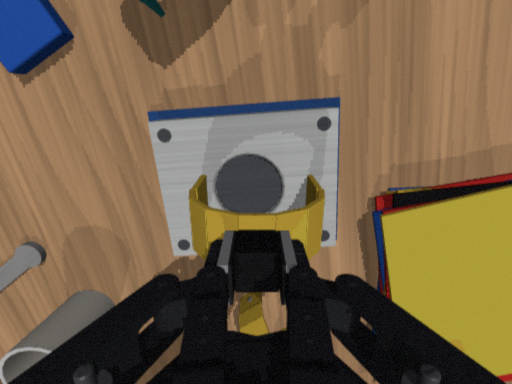

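The band is gripped at a 23 mm gap. Lifting.

Emit:
servo_tool([
  {"slide": [-1.5,0,0],"turn": [0,0,0],"grip": 1},
  {"slide": [-3.5,0,0],"turn": [0,0,0],"grip": 1},
  {"slide": [-4.5,0,0],"turn": [0,0,0],"grip": 1},
  {"slide": [-4.5,0,0],"turn": [0,0,0],"grip": 1},
  {"slide": [-4,0,0],"turn": [0,0,0],"grip": 1},
])

```text
clock: 5.2
tcp_pos: [0.6317, -0.2284, 0.3045]
tcp_rot: [0.055, 0.711, -0.052, 0.7]
contact_force: [0.4, -0.6, -2.1]
finger_gap: 0.0232
```

```bash
python3 - <<'E'
from h import *
plan(.6137,.2211,.32,7.9,step=4.5)
E
```

```text
p [ 0.6317 -0.2284  0.3045] rem [-0.018   0.4495  0.0155] turn [-0.289 -0.015 -0.005] q [ 0.17  0.71  0.22  1.31 -0.15  1.16  0.25] gap 0.0232 F [ 0.4 -0.6 -2.1] t 5.2
[np.float64(-0.13), np.float64(4.42), np.float64(-0.86)] [np.float64(-0.145), np.float64(-0.008), np.float64(-0.002)]
[np.float64(-0.15), np.float64(4.49), np.float64(-0.21)] [np.float64(-0.144), np.float64(-0.008), np.float64(-0.002)]
[np.float64(-0.15), np.float64(4.48), np.float64(0.44)] [np.float64(0.0), np.float64(-0.0), np.float64(-0.0)]
[np.float64(-0.15), np.float64(4.48), np.float64(0.44)] [np.float64(-0.0), np.float64(0.0), np.float64(0.0)]
[np.float64(-0.15), np.float64(4.48), np.float64(0.44)] [np.float64(0.0), np.float64(-0.0), np.float64(-0.0)]
```

Emit:
servo_tool([
  {"slide": [-0.5,3,-0.8],"turn": [-0.06,-0.008,0],"grip": 1},
  {"slide": [-0.5,4.4,-0.6],"turn": [-0.06,-0.008,0],"grip": 1},
  {"slide": [-0.5,4.4,-0.3],"turn": [-0.06,0,0],"grip": 1},
  {"slide": [0,4.4,0],"turn": [-0.06,0,0],"grip": 1},
  {"slide": [0,4.4,0.3],"turn": [-0.05,0,0],"grip": 1},
])

```text
clock: 5.7
tcp_pos: [0.6249, -0.0288, 0.3339]
tcp_rot: [-0.051, 0.698, 0.042, 0.713]
contact_force: [0.2, 0.2, -2.4]
finger_gap: 0.0228
```

```bash
python3 - <<'E'
from h import *
plan(.6137,.2211,.32,7.9,step=4.5)
E
```

```text
p [ 0.6249 -0.0288  0.3339] rem [-0.0112  0.2499 -0.0139] turn [-0.007  0.021  0.014] q [-0.12  0.58  0.16  1.46 -0.09  1.09  0.18] gap 0.0228 F [ 0.2  0.2 -2.4] t 5.7
[np.float64(0.19), np.float64(4.48), np.float64(0.38)] [np.float64(-0.007), np.float64(0.021), np.float64(0.014)]
[np.float64(0.25), np.float64(4.47), np.float64(0.42)] [np.float64(0.0), np.float64(-0.0), np.float64(-0.0)]
[np.float64(0.25), np.float64(4.47), np.float64(0.42)] [np.float64(-0.0), np.float64(0.0), np.float64(0.0)]
[np.float64(0.25), np.float64(4.47), np.float64(0.42)] [np.float64(0.0), np.float64(-0.0), np.float64(-0.0)]
[np.float64(0.25), np.float64(4.47), np.float64(0.42)] [np.float64(-0.0), np.float64(0.0), np.float64(0.0)]
```

Emit:
servo_tool([
  {"slide": [0.2,4.4,0.4],"turn": [-0.007,0.01,0.01],"grip": 1},
  {"slide": [0.1,4.4,0.4],"turn": [0,0,0],"grip": 1},
  {"slide": [0,4.4,0.4],"turn": [0,0,0],"grip": 1},
  {"slide": [0,4.4,0.4],"turn": [0,0,0],"grip": 1},
  {"slide": [0,4.4,0.4],"turn": [0,0,0],"grip": 1},
])

```text
clock: 6.2
tcp_pos: [0.6126, 0.1996, 0.3359]
tcp_rot: [-0.05, 0.7, 0.048, 0.711]
contact_force: [0.5, 0.1, -1.4]
finger_gap: 0.023
```

```bash
python3 - <<'E'
from h import *
plan(.6137,.2211,.31,7.9,step=4.5,n=2)
E
```

```text
p [0.6126 0.1996 0.3359] rem [ 0.0011  0.0215 -0.0259] turn [-0.001  0.016  0.004] q [-0.47  0.61  0.16  1.38 -0.09  1.14 -0.17] gap 0.023 F [ 0.5  0.1 -1.4] t 6.2
[np.float64(2.59), np.float64(2.12), np.float64(0.37)] [np.float64(-0.001), np.float64(0.016), np.float64(0.004)]
[np.float64(0.0), np.float64(0.0), np.float64(0.0)] [np.float64(-0.0), np.float64(0.0), np.float64(0.0)]
```

Emit:
servo_tool([
  {"slide": [1.2,1.6,0.3],"turn": [0,0.015,0.004],"grip": 1},
  {"slide": [0.6,0,0],"turn": [0,0,0],"grip": 1},
  {"slide": [0,0,0],"turn": [0,0,0],"grip": 1},
  {"slide": [0,0,0],"turn": [0,0,0],"grip": 1},
  {"slide": [0,0,0],"turn": [0,0,0],"grip": 1},
])

```text
clock: 6.7
tcp_pos: [0.6117, 0.2209, 0.3194]
tcp_rot: [-0.05, 0.705, 0.052, 0.706]
contact_force: [0.2, 0.1, -2.2]
finger_gap: 0.0229
```

```bash
python3 - <<'E'
from h import *
plan(.6137,.2211,.31,7.9,step=4.5,n=2)
snap('wrist','w3');snap('scene','s3')
E
```

```text
p [0.6117 0.2209 0.3194] rem [ 0.002   0.0002 -0.0094] turn [ 0.007  0.001 -0.003] q [-0.49  0.64  0.15  1.37 -0.1   1.13 -0.18] gap 0.0229 F [ 0.2  0.1 -2.2] t 6.7
[np.float64(0.94), np.float64(-0.01), np.float64(0.2)] [np.float64(0.007), np.float64(0.001), np.float64(-0.003)]
[np.float64(0.0), np.float64(0.0), np.float64(0.0)] [np.float64(0.0), np.float64(0.0), np.float64(0.0)]
```

View pics/w3.png

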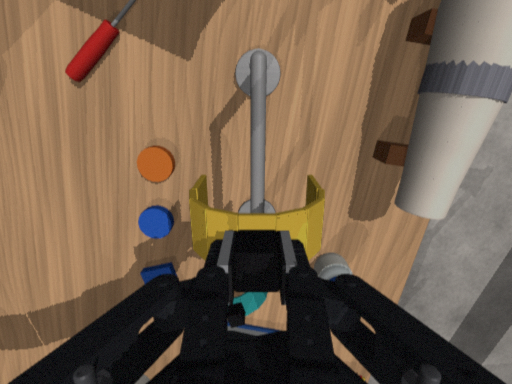

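View pics/s3.png

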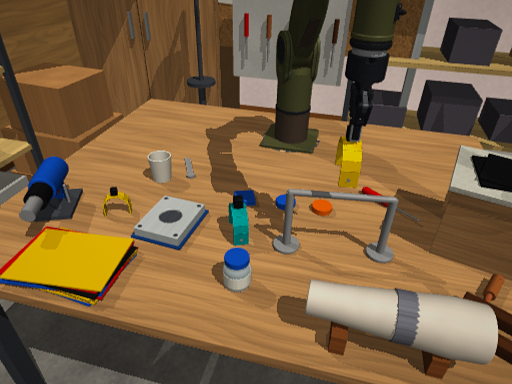

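The wrist view shows the bar (column 258) centred between the band's legs (190 to 325) and running parallel to them. I'll check this with the depth data.

```bash
python3 - <<'E'
from h import *
s=load('w3');P=pts(s);Q=P[70:195,245:272].reshape(-1,3);Q=Q[(Q[:,2]>.165)&(Q[:,2]<.2)]
print(len(Q),Q.mean(0),np.median(Q[:,2]),Q[:,2].max())
A=np.polyfit(Q[:,1],Q[:,0],1);print(A,np.degrees(np.arctan(A[0])), 'x at y=.2211',np.polyval(A,.2211))
Q=P[30:110,225:290].reshape(-1,3);Q=Q[(Q[:,2]<.02)&(Q[:,2]>.005)];print('foot?',len(Q),Q.mean(0))
E
```

```text
1935 [0.60546706 0.26826019 0.17683831] 0.17742025386131588 0.18088044048013563
[-0.13718204  0.64226754] -7.811195956523521 x at y=.2211 0.6119365927313686
foot? 917 [0.59541079 0.3372406  0.01042938]
```

Emit:
servo_tool([
  {"slide": [2.5,0,0.1],"turn": [0.007,0,-0.003],"grip": 1},
  {"slide": [2.5,0,0],"turn": [0,0,0],"grip": 1},
  {"slide": [2.5,0,0],"turn": [0,0,0],"grip": 1},
  {"slide": [1,0,0],"turn": [0,0,0],"grip": 1},
  {"slide": [0,0,0],"turn": [0,0,0],"grip": 1},
])

```text
clock: 7.3
tcp_pos: [0.6167, 0.2163, 0.2358]
tcp_rot: [-0.046, 0.702, 0.046, 0.709]
contact_force: [-0.3, 0.1, -1.8]
finger_gap: 0.0228
```

```bash
python3 - <<'E'
from h import *
plan(.613,.2211,.19,7.9,step=4.5,n=1)
E
```

```text
p [0.6167 0.2163 0.2358] rem [-0.0037  0.0048 -0.0458] turn [-0.008  0.009  0.   ] q [-0.48  0.72  0.14  1.49 -0.11  0.93 -0.18] gap 0.0228 F [-0.3  0.1 -1.8] t 7.3
[np.float64(4.46), np.float64(0.51), np.float64(-0.34)] [np.float64(-0.008), np.float64(0.009), np.float64(0.0)]
```

Emit:
servo_tool([
  {"slide": [1.2,0.4,-0.4],"turn": [-0.006,0.009,0],"grip": 1},
  {"slide": [1.2,0,-0.1],"turn": [0,0,0],"grip": 1},
  {"slide": [1,0,0],"turn": [0,0,0],"grip": 1},
  {"slide": [0.4,0,0],"turn": [0,0,0],"grip": 1},
  {"slide": [0,0,0],"turn": [0,0,0],"grip": 1},
])

```text
clock: 7.8
tcp_pos: [0.6131, 0.2202, 0.1978]
tcp_rot: [-0.047, 0.704, 0.048, 0.707]
contact_force: [0.5, -0.0, -1.9]
finger_gap: 0.0227
```

```bash
python3 - <<'E'
from h import *
plan(.613,.2211,.187,7.9,step=4.5,n=1)
E
```

```text
p [0.6131 0.2202 0.1978] rem [-0.0001  0.0009 -0.0108] turn [-0.002  0.005 -0.001] q [-0.48  0.76  0.13  1.53 -0.12  0.85 -0.18] gap 0.0227 F [ 0.5 -0.  -1.9] t 7.8
[np.float64(1.08), np.float64(0.09), np.float64(0.0)] [np.float64(-0.002), np.float64(0.005), np.float64(-0.001)]
```

Emit:
servo_tool([
  {"slide": [0.3,0,0],"turn": [0,0.004,0],"grip": 1},
  {"slide": [0.3,0,0],"turn": [0,0,0],"grip": 1},
  {"slide": [0.3,0,0],"turn": [0,0,0],"grip": 1},
  {"slide": [0.1,0,0],"turn": [0,0,0],"grip": 1},
  {"slide": [0,0,0],"turn": [0,0,0],"grip": 1},
])

```text
clock: 8.3
tcp_pos: [0.614, 0.2205, 0.188]
tcp_rot: [-0.047, 0.705, 0.049, 0.706]
contact_force: [0.4, -0.3, -2.7]
finger_gap: 0.0232
```

```bash
python3 - <<'E'
from h import *
plan(.613,.2211,.186,7.9,step=4.5,n=1)
E
```

```text
p [0.614  0.2205 0.188 ] rem [-0.001   0.0006 -0.002 ] turn [-0.002  0.003 -0.002] q [-0.48  0.78  0.13  1.53 -0.12  0.84 -0.18] gap 0.0232 F [ 0.4 -0.3 -2.7] t 8.3
[np.float64(0.2), np.float64(0.07), np.float64(-0.09)] [np.float64(-0.002), np.float64(0.003), np.float64(-0.002)]
```

Emit:
servo_tool([
  {"slide": [0.1,0,0],"turn": [0,0,0],"grip": 1},
  {"slide": [0.1,0,0],"turn": [0,0,0],"grip": 1},
  {"slide": [0,0,0],"turn": [0,0,0],"grip": 1},
  {"slide": [0,0,0],"turn": [0,0,0],"grip": 1},
  {"slide": [0,0,0],"turn": [0,0,0],"grip": 1},
])

```text
clock: 8.8
tcp_pos: [0.6144, 0.2206, 0.1863]
tcp_rot: [-0.047, 0.704, 0.049, 0.707]
contact_force: [0.3, -0.2, -1.4]
finger_gap: 0.0231
```

```bash
python3 - <<'E'
from h import *
plan(.613,.2211,.186,7.9,step=4.5,n=1)
E
```

```text
p [0.6144 0.2206 0.1863] rem [-0.0014  0.0005 -0.0003] turn [-0.002  0.004 -0.002] q [-0.48  0.78  0.13  1.53 -0.12  0.83 -0.17] gap 0.0231 F [ 0.3 -0.2 -1.4] t 8.8
[np.float64(0.03), np.float64(0.07), np.float64(-0.13)] [np.float64(-0.002), np.float64(0.004), np.float64(-0.002)]
```

Continuing to clear contact.

Emit:
servo_tool([
  {"slide": [0.1,0,-0.1],"turn": [0,0.004,0],"grip": 1},
  {"slide": [0.1,0,0],"turn": [0,0,0],"grip": 1},
  {"slide": [0,0,0],"turn": [0,0,0],"grip": 1},
  {"slide": [0,0,0],"turn": [0,0,0],"grip": 1},
  {"slide": [0,0,0],"turn": [0,0,0],"grip": 1},
])

```text
clock: 9.3
tcp_pos: [0.6141, 0.2205, 0.1861]
tcp_rot: [-0.047, 0.705, 0.049, 0.706]
contact_force: [0.2, -0.0, 0.6]
finger_gap: 0.0229
```

```bash
python3 - <<'E'
from h import *
plan(.613,.2211,.186,7.9,step=4.5,n=1)
s=snap('scene','s4');im=s[1];cv2.imwrite('pics/s4c.png',cv2.resize(im[120:290,260:430],None,fx=3.5,fy=3.5,interpolation=cv2.INTER_CUBIC)[:,:,::-1])
E
```

```text
p [0.6141 0.2205 0.1861] rem [-0.0011  0.0006 -0.0001] turn [-0.003  0.001 -0.002] q [-0.48  0.78  0.13  1.53 -0.12  0.84 -0.17] gap 0.0229 F [ 0.2 -0.   0.6] t 9.3
[np.float64(0.01), np.float64(0.07), np.float64(-0.1)] [np.float64(-0.003), np.float64(0.001), np.float64(-0.002)]
```

View pics/s4c.png

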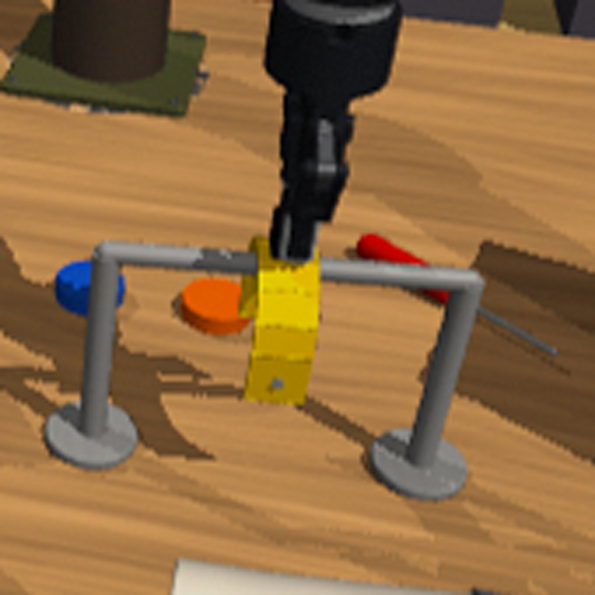

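The band sits across the bar mid-span, and the force reading moved from -2 to +0.6 N, so the bar carries it. Releasing gradually.

Emit:
servo_tool([
  {"slide": [0,0,0],"turn": [0,0,0],"grip": 0.4},
  {"slide": [0,0,0],"turn": [0,0,0],"grip": 0.3},
  {"slide": [0,0,0],"turn": [0,0,0],"grip": 0.2},
  {"slide": [0,0,0],"turn": [0,0,0],"grip": 0.0},
  {"slide": [0,0,0],"turn": [0,0,0],"grip": -0.2},
], newtons=20)

```text
clock: 9.85
tcp_pos: [0.6145, 0.2207, 0.1862]
tcp_rot: [-0.047, 0.705, 0.049, 0.706]
contact_force: [0.1, -0.1, -0.0]
finger_gap: 0.0509
```

Emit:
servo_tool([
  {"slide": [0,0,0],"turn": [0,0,0],"grip": -0.3},
  {"slide": [-1,0,0],"turn": [0,0,0],"grip": -0.3},
  {"slide": [-2,0,0],"turn": [0,0,0],"grip": -0.3},
  {"slide": [-3,0,0],"turn": [0,0,0],"grip": -0.3},
  {"slide": [-4,0,0],"turn": [0,0,0],"grip": -1},
])

```text
clock: 10.35
tcp_pos: [0.6106, 0.2194, 0.2848]
tcp_rot: [-0.048, 0.709, 0.047, 0.702]
contact_force: [0.1, 0.4, 0.7]
finger_gap: 0.0685
```

```bash
python3 - <<'E'
from h import *
s=snap('scene','s5');im=s[1];cv2.imwrite('pics/s5c.png',cv2.resize(im[120:290,260:430],None,fx=3.5,fy=3.5,interpolation=cv2.INTER_CUBIC)[:,:,::-1])
plan(.4527,.0665,.20,90,n=5)
E
```

```text
p [0.615  0.2206 0.2934] rem [-0.1623 -0.1541 -0.0934] turn [-1.436  0.005  0.   ] q [-0.49  0.67  0.15  1.41 -0.11  1.07 -0.19] gap 0.0753 F [2.3 1.2 4.3] t 10.4
[np.float64(1.9), np.float64(-2.7), np.float64(-3.75)] [np.float64(-0.145), np.float64(0.001), np.float64(0.0)]
[np.float64(1.9), np.float64(-2.13), np.float64(-4.1)] [np.float64(-0.145), np.float64(0.001), np.float64(0.0)]
[np.float64(1.91), np.float64(-1.52), np.float64(-4.37)] [np.float64(-0.145), np.float64(0.001), np.float64(0.0)]
[np.float64(1.91), np.float64(-0.87), np.float64(-4.54)] [np.float64(-0.145), np.float64(0.001), np.float64(0.0)]
[np.float64(1.62), np.float64(-0.18), np.float64(-3.92)] [np.float64(-0.145), np.float64(0.001), np.float64(0.0)]
```

View pics/s5c.png

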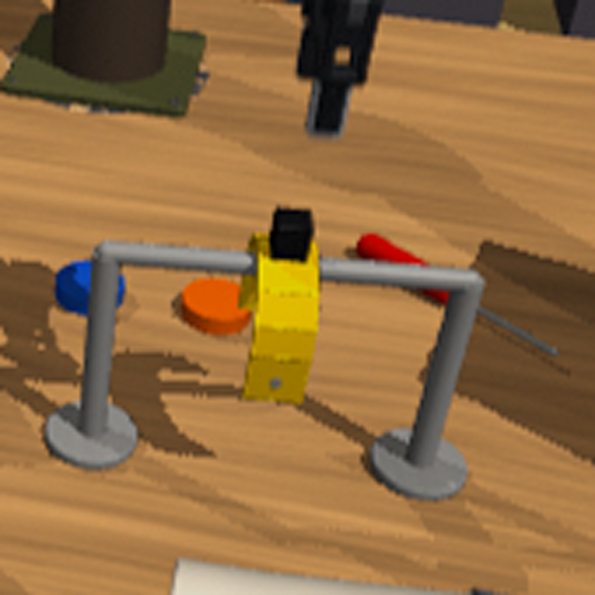

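The band hangs clear on the bar with one leg on each side. Next, the round blank.

```bash
python3 - <<'E'
from h import *
plan(.4527,.0665,.24,0,n=5,step=4.8)
E
```

```text
p [0.615  0.2206 0.2934] rem [-0.1623 -0.1541 -0.0534] turn [ 0.135  0.004 -0.003] q [-0.49  0.67  0.15  1.41 -0.11  1.07 -0.19] gap 0.0753 F [2.3 1.2 4.3] t 10.4
[np.float64(1.09), np.float64(-2.73), np.float64(-3.79)] [np.float64(0.135), np.float64(0.004), np.float64(-0.003)]
[np.float64(1.11), np.float64(-3.21), np.float64(-3.39)] [np.float64(0.0), np.float64(0.0), np.float64(0.0)]
[np.float64(1.11), np.float64(-3.21), np.float64(-3.39)] [np.float64(0.0), np.float64(0.0), np.float64(0.0)]
[np.float64(1.11), np.float64(-3.21), np.float64(-3.39)] [np.float64(0.0), np.float64(0.0), np.float64(0.0)]
[np.float64(0.88), np.float64(-2.55), np.float64(-2.68)] [np.float64(0.0), np.float64(0.0), np.float64(0.0)]
```

Emit:
servo_tool([
  {"slide": [0,-2.7,-3.8],"turn": [0.12,0,0],"grip": -1},
  {"slide": [0,-3.2,-3.4],"turn": [0,0,0],"grip": -1},
  {"slide": [1,-3.2,-3.4],"turn": [0,0,0],"grip": -1},
  {"slide": [1.5,-3.2,-3.4],"turn": [0,0,0],"grip": -1},
  {"slide": [1.5,-2.8,-2.6],"turn": [0,0,0],"grip": -1},
])

```text
clock: 10.9
tcp_pos: [0.4593, 0.0654, 0.2571]
tcp_rot: [-0.002, 0.697, 0.011, 0.717]
contact_force: [0.3, -1.2, -0.7]
finger_gap: 0.0858
```

```bash
python3 - <<'E'
from h import *
plan(.4527,.0665,.2,0,n=2,step=4.8)
E
```

```text
p [0.4593 0.0654 0.2571] rem [-0.0066  0.0011 -0.0571] turn [ 0.018  0.029 -0.013] q [-0.34  0.44  0.16  2.04 -0.12  0.65 -0.09] gap 0.0858 F [ 0.3 -1.2 -0.7] t 10.9
[np.float64(4.75), np.float64(0.04), np.float64(-0.68)] [np.float64(0.018), np.float64(0.029), np.float64(-0.013)]
[np.float64(0.94), np.float64(0.02), np.float64(-0.11)] [np.float64(0.0), np.float64(0.0), np.float64(-0.0)]
```

Emit:
servo_tool([
  {"slide": [3,0,-0.6],"turn": [0.015,0.025,-0.01],"grip": -1},
  {"slide": [2,0,0],"turn": [0,0,0],"grip": -1},
  {"slide": [0,0,0],"turn": [0,0,0],"grip": -1},
  {"slide": [0,0,0],"turn": [0,0,0],"grip": -1},
  {"slide": [0,0,0],"turn": [0,0,0],"grip": -1},
])

```text
clock: 11.4
tcp_pos: [0.4511, 0.0601, 0.2093]
tcp_rot: [0.003, 0.705, -0.002, 0.709]
contact_force: [-0.1, 0.6, 0.5]
finger_gap: 0.0852
```

```bash
python3 - <<'E'
from h import *
s=snap('wrist','w5');P=pts(s)
hsv=cv2.cvtColor(s[1],cv2.COLOR_RGB2HSV)
m=((hsv[...,0]>100)&(hsv[...,0]<130)&(hsv[...,1]>150)&(P[...,2]>.014)&(P[...,2]<.024)).astype(np.uint8)
n,l,st,ce=cv2.connectedComponentsWithStats(m)
for i in range(1,n):
    if st[i,4]>200:
        Q=P[l==i];(c,r)=cv2.minEnclosingCircle((Q[:,:2]*1000).astype(np.float32));print(st[i],Q.mean(0),np.ptp(Q,0),c,r)
plan(.4527,.0665,.1,0,n=2,step=4.8)
E
```

```text
[ 232  139   46   47 1683] [0.44961264 0.06517463 0.01869691] [0.05659967 0.0590436  0.00697616] (449.3656921386719, 64.4689712524414) 29.67193031311035
[ 238  224   53   49 1617] [ 0.46241515 -0.05766985  0.01862607] [0.07288501 0.07456379 0.00713571] (462.60565185546875, -59.35708236694336) 40.31554412841797
p [0.4515 0.0602 0.2094] rem [ 0.0012  0.0063 -0.1094] turn [-0.006  0.006 -0.002] q [-0.33  0.51  0.14  2.1  -0.14  0.53 -0.09] gap 0.0855 F [0.2 0.1 0.4] t 11.45
[np.float64(4.79), np.float64(0.27), np.float64(0.02)] [np.float64(-0.006), np.float64(0.006), np.float64(-0.002)]
[np.float64(4.79), np.float64(0.28), np.float64(0.05)] [np.float64(-0.0), np.float64(0.0), np.float64(0.0)]
```

View pics/w5.png

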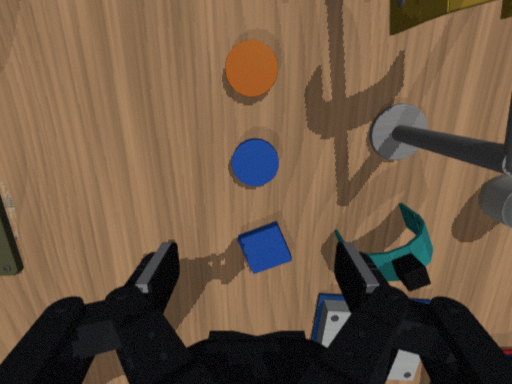

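The wrist view shows the blue disc at (255,162), between the orange look-alike at (251,68) and the square at (265,247). Both cameras agree within 3 mm, at about (0.451, 0.0655). Descending with the jaws along x, which keeps clear of both neighbours.

Emit:
servo_tool([
  {"slide": [3,0.5,0],"turn": [-0.004,0.006,0],"grip": -1},
  {"slide": [3,0,0],"turn": [0,0,0],"grip": -1},
  {"slide": [3,0,0],"turn": [0,0,0],"grip": -1},
  {"slide": [1.5,0,0],"turn": [0,0,0],"grip": -1},
  {"slide": [0,0,0],"turn": [0,0,0],"grip": -1},
])

```text
clock: 11.95
tcp_pos: [0.4604, 0.0689, 0.1062]
tcp_rot: [0.002, 0.701, 0.003, 0.713]
contact_force: [-1.1, 0.5, 0.4]
finger_gap: 0.0858
```

```bash
python3 - <<'E'
from h import *
plan(.451,.0655,.04,0,n=2,step=4.8)
E
```

```text
p [0.4604 0.0689 0.1062] rem [-0.0094 -0.0034 -0.0662] turn [ 0.001  0.017 -0.007] q [-0.29  0.72  0.06  2.17 -0.19  0.24 -0.06] gap 0.0858 F [-1.1  0.5  0.4] t 11.95
[np.float64(4.73), np.float64(-0.28), np.float64(-0.76)] [np.float64(0.001), np.float64(0.017), np.float64(-0.007)]
[np.float64(1.88), np.float64(-0.1), np.float64(-0.27)] [np.float64(0.0), np.float64(0.0), np.float64(0.0)]
```

Joint 6 would come close to its lower limit with a vertical tool here, because j2+j4+j6≈π. I'll turn the jaws to yaw 120°, which is still clear of the orange disc, and tilt slightly about the jaw axis to give j6 room.

```bash
cat >> h.py <<'E'
def planT(x,y,z,yawdeg,tilt=0.0,step=5.0,n=5,rad=None):
    o=robot.get_obs();p=np.array(o['tcp_pos']);Rm=R.from_quat(o['tcp_rot'])
    rad=np.array([x,y,0]) if rad is None else rad
    best=None
    for k in (0,180):
        a=np.radians(yawdeg+k);zt=np.array([np.cos(a),np.sin(a),0])
        c=[R.from_rotvec(zt*s*tilt).apply([0,0,-1.]) for s in (1,-1)]
        xt=min(c,key=lambda v:v@rad);yt=np.cross(zt,xt)
        Rt=R.from_matrix(np.stack([xt,yt,zt],1));rv=(Rm.inv()*Rt).as_rotvec()
        if best is None or np.linalg.norm(rv)<np.linalg.norm(best[1]): best=(Rt,rv)
    print('p',np.round(p,4),'rem',np.round(np.array([x,y,z])-p,4),'turn',np.round(best[1],3),'q',np.round(o['joint_positions'],2),'gap',round(o['finger_gap'],4),'F',np.round(o['contact_force'],1),'t',round(o['clock'],2))
    for i in range(n):
        rem=Rm.inv().apply(np.array([x,y,z])-p)*100;L=np.linalg.norm(rem);s=rem*min(1,step/max(L,1e-9))
        rv=(Rm.inv()*best[0]).as_rotvec();a=np.linalg.norm(rv);t=rv*min(1,.145/max(a,1e-9))
        print([float(round(v,2)) for v in s],[float(round(v,3)) for v in t])
        p=p+Rm.apply(s)/100;Rm=Rm*R.from_rotvec(t)
E
python3 -c "
from h import *
planT(.451,.0655,.12,120,.15)"
```

```text
p [0.4604 0.0689 0.1062] rem [-0.0094 -0.0034  0.0138] turn [ 1.045  0.091 -0.151] q [-0.29  0.72  0.06  2.17 -0.19  0.24 -0.06] gap 0.0858 F [-1.1  0.5  0.4] t 11.95
[-1.39, -0.33, -0.92] [0.143, 0.012, -0.021]
[0.0, 0.0, 0.0] [0.143, 0.012, -0.021]
[0.0, 0.0, 0.0] [0.143, 0.012, -0.021]
[0.0, 0.0, 0.0] [0.143, 0.012, -0.021]
[0.0, 0.0, 0.0] [0.143, 0.012, -0.021]
```

Emit:
servo_tool([
  {"slide": [-1.4,-0.3,-0.9],"turn": [0.14,0.012,-0.02],"grip": -1},
  {"slide": [0,0,0],"turn": [0.14,0.012,-0.02],"grip": -1},
  {"slide": [0,0,0],"turn": [0.14,0.012,-0.02],"grip": -1},
  {"slide": [0,0,0],"turn": [0.14,0.012,-0.02],"grip": -1},
  {"slide": [0,0,0],"turn": [0.14,0.012,-0.02],"grip": -1},
])

```text
clock: 12.45
tcp_pos: [0.4547, 0.0679, 0.1267]
tcp_rot: [0.223, 0.675, -0.279, 0.646]
contact_force: [-0.6, -0.1, -0.7]
finger_gap: 0.0856
```

```bash
python3 -c "
from h import *
planT(.4495,.0655,.08,120,.15)"
```

```text
p [0.4547 0.0679 0.1267] rem [-0.0052 -0.0024 -0.0467] turn [ 0.319  0.028 -0.06 ] q [-0.5   0.73  0.36  2.1  -0.44  0.47 -0.53] gap 0.0856 F [-0.6 -0.1 -0.7] t 12.45
[4.7, -0.11, -0.18] [0.142, 0.012, -0.027]
[-0.0, -0.0, -0.0] [0.142, 0.012, -0.027]
[0.0, 0.0, 0.0] [0.035, 0.003, -0.007]
[0.0, 0.0, 0.0] [0.0, -0.0, -0.0]
[0.0, 0.0, 0.0] [0.0, -0.0, -0.0]
```

Joint 6 has recovered to 0.47.

Emit:
servo_tool([
  {"slide": [1.5,-0.1,-0.2],"turn": [0.14,0.012,-0.027],"grip": -1},
  {"slide": [1.5,0,0],"turn": [0.14,0.012,-0.027],"grip": -1},
  {"slide": [1.5,0,0],"turn": [0.03,0,0],"grip": -1},
  {"slide": [0,0,0],"turn": [0,0,0],"grip": -1},
  {"slide": [0,0,0],"turn": [0,0,0],"grip": -1},
])

```text
clock: 12.95
tcp_pos: [0.4557, 0.0707, 0.0878]
tcp_rot: [0.313, 0.632, -0.393, 0.59]
contact_force: [0.2, 0.1, 0.3]
finger_gap: 0.0855
```

```bash
python3 -c "
from h import *
planT(.4495,.0655,.002,120,.15)"
```

```text
p [0.4557 0.0707 0.0878] rem [-0.0062 -0.0052 -0.0858] turn [-0.     0.005 -0.021] q [-0.52  0.83  0.41  2.07 -0.58  0.48 -0.72] gap 0.0855 F [0.2 0.1 0.3] t 12.95
[5.0, 0.18, 0.06] [-0.0, 0.005, -0.021]
[3.61, 0.21, 0.06] [0.0, -0.0, 0.0]
[-0.0, -0.0, -0.0] [0.0, -0.0, -0.0]
[0.0, 0.0, 0.0] [0.0, -0.0, -0.0]
[0.0, 0.0, 0.0] [-0.0, 0.0, 0.0]
```

Emit:
servo_tool([
  {"slide": [2,0.2,0.1],"turn": [0,0.005,-0.02],"grip": -1},
  {"slide": [2,0.2,0.1],"turn": [0,0,0],"grip": -1},
  {"slide": [1.2,0,0],"turn": [0,0,0],"grip": -1},
  {"slide": [0,0,0],"turn": [0,0,0],"grip": -1},
  {"slide": [0,0,0],"turn": [0,0,0],"grip": -1},
])

```text
clock: 13.45
tcp_pos: [0.4592, 0.0694, 0.0407]
tcp_rot: [0.31, 0.636, -0.393, 0.588]
contact_force: [1.4, -0.1, 0.5]
finger_gap: 0.0856
```

```bash
python3 - <<'E'
from h import *
planT(.4495,.0655,.002,120,.15,n=1)
s=snap('wrist','w6');P=pts(s)
hsv=cv2.cvtColor(s[1],cv2.COLOR_RGB2HSV)
m=((hsv[...,0]>100)&(hsv[...,0]<130)&(hsv[...,1]>150)&(P[...,2]>.014)&(P[...,2]<.024)).astype(np.uint8)
n,l,st,ce=cv2.connectedComponentsWithStats(m)
for i in range(1,n):
    if st[i,4]>200:
        Q=P[l==i];(c,r)=cv2.minEnclosingCircle((Q[:,:2]*1000).astype(np.float32));print(st[i],Q.mean(0),np.ptp(Q,0),c,r)
E
```

```text
p [0.4592 0.0694 0.0407] rem [-0.0097 -0.0039 -0.0387] turn [ 0.004  0.    -0.014] q [-0.47  0.91  0.34  2.07 -0.63  0.39 -0.68] gap 0.0856 F [ 1.4 -0.1  0.5] t 13.45
[3.98, -0.5, -0.15] [0.004, 0.0, -0.014]
[ 214  194   86   74 5004] [0.45279882 0.06547601 0.01858631] [0.05899887 0.05905087 0.00665652] (450.3656005859375, 64.08479309082031) 30.024667739868164
[ 375  252   83   52 2679] [ 0.47882048 -0.05625425  0.01841828] [0.04274205 0.06640068 0.00649504] (473.9560546875, -54.779415130615234) 33.35013198852539
```

View pics/w6.png

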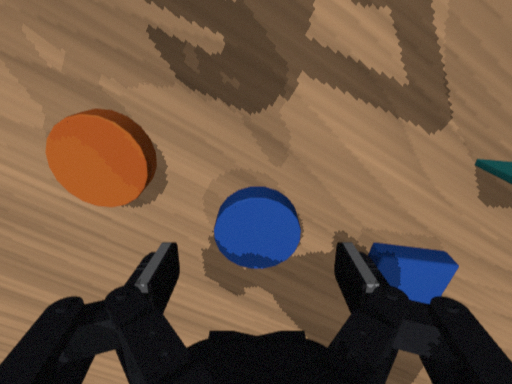

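The wrist view shows the disc at (257,228) between the open fingertips (165 and 355). The measured centre is about (0.451, 0.065) and the fingers clear both neighbours. Correcting laterally and lowering.

Emit:
servo_tool([
  {"slide": [0.6,-0.6,-0.2],"turn": [0.004,0,-0.014],"grip": -1},
  {"slide": [1,-0.1,0],"turn": [0,0,0],"grip": -1},
  {"slide": [0.5,0,0],"turn": [0,0,0],"grip": -1},
  {"slide": [0,0,0],"turn": [0,0,0],"grip": -1},
  {"slide": [0,0,0],"turn": [0,0,0],"grip": -1},
])

```text
clock: 14.0
tcp_pos: [0.4498, 0.0663, 0.0212]
tcp_rot: [0.307, 0.637, -0.398, 0.585]
contact_force: [-0.0, -0.3, 0.1]
finger_gap: 0.0852
```

```bash
python3 - <<'E'
from h import *
planT(.4495,.064,.002,120,.15,n=1)
E
```

```text
p [0.4498 0.0663 0.0212] rem [-0.0003 -0.0023 -0.0192] turn [ 0.001  0.001 -0.002] q [-0.45  0.95  0.3   2.08 -0.64  0.34 -0.67] gap 0.0852 F [-0.  -0.3  0.1] t 14.0
[1.92, 0.14, 0.18] [0.001, 0.001, -0.002]
```

Emit:
servo_tool([
  {"slide": [0.8,0.1,0.2],"turn": [0,0,0],"grip": -1},
  {"slide": [0.7,0,0],"turn": [0,0,0],"grip": -1},
  {"slide": [0.4,0,0],"turn": [0,0,0],"grip": -1},
  {"slide": [0,0,0],"turn": [0,0,0],"grip": -1},
  {"slide": [0,0,0],"turn": [0,0,0],"grip": -1},
])

```text
clock: 14.5
tcp_pos: [0.4494, 0.0632, 0.0003]
tcp_rot: [0.307, 0.637, -0.398, 0.585]
contact_force: [-0.4, 0.3, -0.2]
finger_gap: 0.0854
```

```bash
python3 - <<'E'
from h import *
planT(.4495,.064,.002,120,.15,n=1)
E
```

```text
p [4.494e-01 6.320e-02 3.000e-04] rem [0.0001 0.0008 0.0017] turn [ 0.     0.001 -0.002] q [-0.43  0.98  0.26  2.09 -0.66  0.29 -0.66] gap 0.0854 F [-0.4  0.3 -0.2] t 14.5
[-0.18, 0.02, -0.06] [0.0, 0.001, -0.002]
```

Emit:
servo_tool([
  {"slide": [-0.2,0,-0.1],"turn": [0,0,0],"grip": -0.8},
  {"slide": [0,0,0],"turn": [0,0,0],"grip": -0.6},
  {"slide": [0,0,0],"turn": [0,0,0],"grip": -0.5},
  {"slide": [0,0,0],"turn": [0,0,0],"grip": -0.4},
  {"slide": [0,0,0],"turn": [0,0,0],"grip": -0.3},
], newtons=30)

```text
clock: 15.0
tcp_pos: [0.4495, 0.0644, 0.0033]
tcp_rot: [0.307, 0.636, -0.398, 0.585]
contact_force: [-0.3, -0.3, 1.7]
finger_gap: 0.0583
```

Emit:
servo_tool([
  {"slide": [0,0,0],"turn": [0,0,0],"grip": 0},
  {"slide": [0,0,0],"turn": [0,0,0],"grip": 0.5},
  {"slide": [0,0,0],"turn": [0,0,0],"grip": 1},
  {"slide": [0,0,0],"turn": [0,0,0],"grip": 1},
  {"slide": [0,0,0],"turn": [0,0,0],"grip": 1},
], newtons=40)

```text
clock: 15.5
tcp_pos: [0.4496, 0.0645, 0.0034]
tcp_rot: [0.307, 0.636, -0.398, 0.585]
contact_force: [1.1, -0.5, 1.1]
finger_gap: 0.0581
```

```bash
python3 - <<'E'
from h import *
planT(.4495,.064,.03,120,.15,n=1)
snap('wrist','w7')
E
```

```text
p [0.4496 0.0645 0.0034] rem [-0.0001 -0.0005  0.0266] turn [ 0.     0.002 -0.003] q [-0.43  0.98  0.27  2.09 -0.66  0.3  -0.66] gap 0.0581 F [ 1.1 -0.5  1.1] t 15.5
[-2.63, -0.42, 0.04] [0.0, 0.002, -0.003]
```

View pics/w7.png

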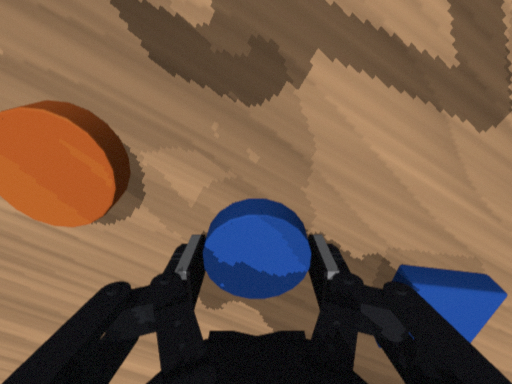

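```bash
cat >> h.py <<'E'
def disc(s,lo,hi):
    P=pts(s);hsv=cv2.cvtColor(s[1],cv2.COLOR_RGB2HSV)
    m=((hsv[...,0]>100)&(hsv[...,0]<130)&(hsv[...,1]>150)&(P[...,2]>lo)&(P[...,2]<hi)).astype(np.uint8)
    n,l,st,ce=cv2.connectedComponentsWithStats(m)
    i=min([i for i in range(1,n) if st[i,4]>800],key=lambda i:abs(ce[i][0]-257))
    Q=P[l==i];A=np.c_[Q[:,:2],np.ones(len(Q))];k=np.linalg.lstsq(A,Q[:,2],rcond=None)[0]
    hull=cv2.convexHull((Q[:,:2]*1000).astype(np.float32))[:,0];B=np.c_[2*hull,np.ones(len(hull))];c=np.linalg.lstsq(B,(hull**2).sum(1),rcond=None)[0]
    r=np.sqrt(c[2]+c[:2]@c[:2]);cw=np.array([c[0]/1000,c[1]/1000,np.median(Q[:,2])])
    o=s[0];t=R.from_quat(o['tcp_rot']).inv().apply(cw-o['tcp_pos'])*1000
    print('disc world',cw.round(4),'r',r.round(1),'slope',k[:2].round(3),'in tool mm',t.round(1),'n',len(Q));return cw
E
python3 -c "
from h import *
disc(load('w7'),.013,.03)
disc(load('w6'),.013,.03)"
```

```text
disc world [0.4501 0.0649 0.0187] r 29.8 slope [-0.016 -0.01 ] in tool mm [-15.2  -1.6  -0.1] n 7709
disc world [0.4506 0.0642 0.0187] r 29.5 slope [-0.013 -0.008] in tool mm [23.2 -7.   0.2] n 5052
```

The disc is centred between the pads (58 mm gap, offset under 1 mm). Lifting, and refining the die position from the earlier pictures.

Emit:
servo_tool([
  {"slide": [-1,0,0],"turn": [0,0,0],"grip": 1},
  {"slide": [-2,0,0],"turn": [0,0,0],"grip": 1},
  {"slide": [-3,0,0],"turn": [0,0,0],"grip": 1},
  {"slide": [-4,0,0],"turn": [0,0,0],"grip": 1},
  {"slide": [-4,0,0],"turn": [0,0,0],"grip": 1},
])

```text
clock: 16.05
tcp_pos: [0.4639, 0.0747, 0.144]
tcp_rot: [0.305, 0.639, -0.4, 0.581]
contact_force: [1.8, -0.1, -1.3]
finger_gap: 0.0582
```

```bash
cat >> h.py <<'E'
def cavity(s,box):
    r0,r1,c0,c1=box;P=pts(s);im=s[1]
    hsv=cv2.cvtColor(im,cv2.COLOR_RGB2HSV);V=hsv[...,2]
    m=np.zeros(V.shape,np.uint8);m[r0:r1,c0:c1]=((hsv[...,1]<60)&(P[...,2]>.015)&(P[...,2]<.029))[r0:r1,c0:c1]
    n,l,st,ce=cv2.connectedComponentsWithStats(m);i=1+np.argmax(st[1:,4]);Q=P[l==i]
    hull=cv2.convexHull((Q[:,:2]*1000).astype(np.float32))[:,0];B=np.c_[2*hull,np.ones(len(hull))];c=np.linalg.lstsq(B,(hull**2).sum(1),rcond=None)[0]
    print('cavity floor',c[:2].round(1),'r',np.sqrt(c[2]+c[:2]@c[:2]).round(1),'z',np.median(Q[:,2]).round(4),'mean',Q.mean(0).round(4),len(Q),st[i])
    m=(hsv[...,1]<60)&(P[...,2]>.026)&(P[...,2]<.036)&(V>80);Q=P[m];Q=Q[np.abs(Q[:,:2]-[.631,-.222]).max(1)<.11]
    print('die',cv2.minAreaRect((Q[:,:2]*1000).astype(np.float32)),len(Q),np.median(Q[:,2]))
E
python3 - <<'E'
from h import *
cavity(load('w2'),(140,215,195,300))
cavity(load('w1'),(120,160,215,290))
planT(.55,-.08,.13,120,.15,step=4.5,rad=np.array([.451,.0655,0]))
s=snap('top','t8');
cavity(s,(160,200,300,340))
cv2.imwrite('pics/t8c.png',cv2.resize(s[1][120:260,120:400],None,fx=2.8,fy=2.8,interpolation=cv2.INTER_CUBIC)[:,:,::-1])
E
```

```text
cavity floor [ 629.1 -225.8] r 31.1 z 0.025 mean [ 0.6293 -0.2247  0.025 ] 3314 [ 214  154   70   59 3314]
die ((629.0628051757812, -226.32223510742188), (130.98362731933594, 160.73837280273438), 85.48371124267578) 14156 0.030753942726329517
cavity floor [ 630.3 -222.8] r 29.5 z 0.0249 mean [ 0.6309 -0.2157  0.025 ] 1052 [ 229  132   49   28 1052]
die ((628.940185546875, -225.87948608398438), (130.436279296875, 160.60922241210938), 85.41387176513672) 6888 0.030681355761279117
p [0.4639 0.0747 0.144 ] rem [ 0.0861 -0.1547 -0.014 ] turn [-0.    -0.003  0.008] q [-0.59  0.77  0.53  1.99 -0.5   0.68 -0.78] gap 0.0582 F [ 1.8 -0.1 -1.3] t 16.05
[0.35, -0.01, 4.49] [-0.0, -0.003, 0.008]
[0.36, -0.02, 4.49] [0.0, -0.0, -0.0]
[0.36, -0.02, 4.49] [-0.0, -0.0, -0.0]
[0.34, -0.02, 4.25] [0.0, 0.0, 0.0]
[-0.0, 0.0, -0.0] [0.0, -0.0, -0.0]
cavity floor [ 625.4 -218.9] r 36.0 z 0.0258 mean [ 0.6309 -0.2215  0.0254] 294 [310 170  23  25 294]
die ((631.22705078125, -222.17245483398438), (130.9246826171875, 159.9574737548828), 85.5980224609375) 1741 0.03173063161641676
```

View pics/t8c.png

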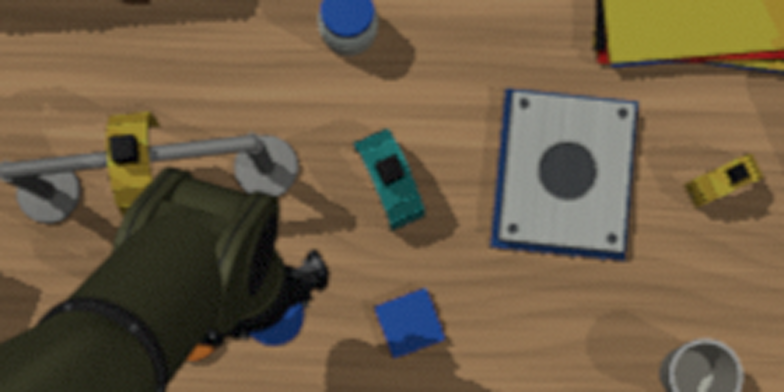

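Emit:
servo_tool([
  {"slide": [0,0,3],"turn": [0,-0.003,0.008],"grip": 1},
  {"slide": [0,0,4.5],"turn": [0,0,0],"grip": 1},
  {"slide": [0,0,4.5],"turn": [0,0,0],"grip": 1},
  {"slide": [0,0,4.5],"turn": [0,0,0],"grip": 1},
  {"slide": [0,0,4.5],"turn": [0,0,0],"grip": 1},
])

```text
clock: 16.6
tcp_pos: [0.5761, -0.101, 0.154]
tcp_rot: [0.307, 0.638, -0.389, 0.589]
contact_force: [1.1, 1.2, -1.3]
finger_gap: 0.0581
```

```bash
python3 - <<'E'
from h import *
planT(.63,-.224,.13,120,.15,step=4.5,rad=np.array([.451,.0655,0]))
E
```

```text
p [ 0.5761 -0.101   0.154 ] rem [ 0.0539 -0.123  -0.024 ] turn [ 0.016 -0.001 -0.016] q [-0.23  0.85  0.53  1.68 -0.41  0.85 -0.57] gap 0.0581 F [ 1.1  1.2 -1.3] t 16.6
[0.84, -0.45, 4.4] [0.016, -0.001, -0.016]
[0.86, -0.37, 4.4] [0.0, -0.0, 0.0]
[0.86, -0.37, 4.4] [-0.0, -0.0, 0.0]
[0.03, -0.01, 0.14] [-0.0, -0.0, 0.0]
[0.0, 0.0, 0.0] [-0.0, -0.0, 0.0]
```

Emit:
servo_tool([
  {"slide": [0.2,-0.4,4.4],"turn": [0.016,0,-0.016],"grip": 1},
  {"slide": [0.5,-0.4,4],"turn": [0,0,0],"grip": 1},
  {"slide": [0.8,-0.3,2.8],"turn": [0,0,0],"grip": 1},
  {"slide": [0.8,0,0],"turn": [0,0,0],"grip": 1},
  {"slide": [0,0,0],"turn": [0,0,0],"grip": 1},
])

```text
clock: 17.1
tcp_pos: [0.6215, -0.2173, 0.1346]
tcp_rot: [0.308, 0.635, -0.403, 0.583]
contact_force: [0.8, 0.4, -0.7]
finger_gap: 0.058
```

```bash
python3 - <<'E'
from h import *
planT(.63,-.224,.08,120,.15,step=4.5,rad=np.array([.451,.0655,0]))
snap('wrist','w9')
E
```

```text
p [ 0.6215 -0.2173  0.1346] rem [ 0.0085 -0.0067 -0.0546] turn [-0.009  0.004  0.003] q [-0.04  0.96  0.53  1.45 -0.39  0.95 -0.5 ] gap 0.058 F [ 0.8  0.4 -0.7] t 17.1
[4.32, 1.0, 0.79] [-0.009, 0.004, 0.003]
[1.02, 0.23, 0.19] [0.0, 0.0, 0.0]
[0.0, 0.0, 0.0] [0.0, -0.0, -0.0]
[0.0, 0.0, 0.0] [-0.0, -0.0, -0.0]
[0.0, 0.0, 0.0] [0.0, 0.0, 0.0]
```

View pics/w9.png

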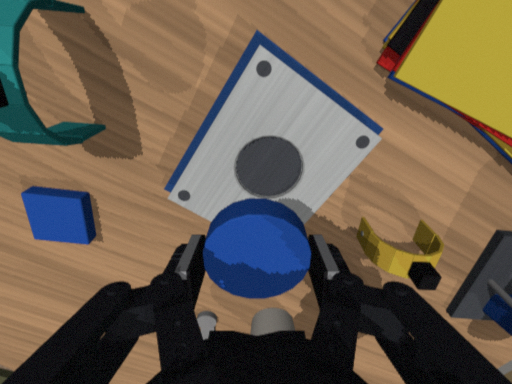

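```bash
python3 - <<'E'
from h import *
s=load('w9');disc(s,.13,.17);cavity(s,(130,200,225,312))
E
```

```text
disc world [ 0.6218 -0.2168  0.1497] r 29.9 slope [-0.079 -0.048] in tool mm [-15.   -1.7  -0.2] n 8462
cavity floor [ 629.1 -226.2] r 31.8 z 0.0249 mean [ 0.6291 -0.2263  0.025 ] 3293 [ 234  135   70   65 3293]
die ((629.1284790039062, -226.5254669189453), (130.68663024902344, 160.45016479492188), 85.43739318847656) 16388 0.03068983548394455
```

```bash
python3 - <<'E'
from h import *
for f,z in (('w9',.1497),('w7',.0187)):
    s=load(f);disc(s,z-.005,z+.005);P=pts(s)
    for v,u in ((230,257),(250,230),(250,285),(250,257),(285,257)): print((v,u),np.nanmean(P[v-3:v+4,u-3:u+4],(0,1)).round(4))
E
```

```text
disc world [ 0.6218 -0.2168  0.1498] r 29.9 slope [-0.016 -0.014] in tool mm [-15.1  -1.8  -0.2] n 7635
(230, 257) [ 0.6389 -0.2074  0.1497]
(250, 230) [ 0.6207 -0.2013  0.1498]
(250, 285) [ 0.635  -0.2268  0.1498]
(250, 257) [ 0.6277 -0.2138  0.1498]
(285, 257) [ 0.6055 -0.2264  0.15  ]
disc world [0.45   0.0648 0.0187] r 29.8 slope [-0.012 -0.008] in tool mm [-15.2  -1.7  -0.1] n 7642
(230, 257) [0.467  0.0745 0.0189]
(250, 230) [0.4487 0.0804 0.0189]
(250, 285) [0.4632 0.0551 0.0188]
(250, 257) [0.4558 0.0679 0.0187]
(285, 257) [0.4337 0.0551 0.0188]
```

The disc is flat. The cavity measures (0.629, -0.2262) from three wrist views at different yaws, which I trust over the top camera's (0.631, -0.222). Moving over it.

```bash
python3 - <<'E'
from h import *
planT(.6287,-.2267,.065,120,.15,step=4.5,n=2,rad=np.array([.451,.0655,0]))
E
```

```text
p [ 0.6217 -0.2178  0.1354] rem [ 0.007  -0.0089 -0.0704] turn [-0.009  0.005  0.003] q [-0.04  0.96  0.53  1.45 -0.39  0.95 -0.5 ] gap 0.0583 F [-0.8 -1.1 -0.3] t 17.15
[4.38, 0.78, 0.68] [-0.009, 0.005, 0.003]
[2.56, 0.44, 0.41] [0.0, 0.0, 0.0]
```

Emit:
servo_tool([
  {"slide": [2.2,0.4,0.5],"turn": [-0.008,0.005,0.003],"grip": 1},
  {"slide": [2.2,0.4,0.4],"turn": [0,0,0],"grip": 1},
  {"slide": [1.8,0.2,0.2],"turn": [0,0,0],"grip": 1},
  {"slide": [0,0,0],"turn": [0,0,0],"grip": 1},
  {"slide": [0,0,0],"turn": [0,0,0],"grip": 1},
])

```text
clock: 17.65
tcp_pos: [0.6288, -0.2205, 0.0711]
tcp_rot: [0.306, 0.638, -0.396, 0.585]
contact_force: [0.0, -0.3, -1.0]
finger_gap: 0.0578
```

```bash
python3 - <<'E'
from h import *
planT(.6287,-.2267,.05,120,.15,step=4.5,n=1,rad=np.array([.451,.0655,0]))
E
```

```text
p [ 0.6288 -0.2205  0.0711] rem [-0.0001 -0.0062 -0.0211] turn [ 0.005 -0.002 -0.002] q [-0.01  1.05  0.49  1.45 -0.42  0.86 -0.47] gap 0.0578 F [ 0.  -0.3 -1. ] t 17.65
[2.13, -0.01, 0.53] [0.005, -0.002, -0.002]
```

Emit:
servo_tool([
  {"slide": [0.8,0,0.5],"turn": [0.005,0,0],"grip": 1},
  {"slide": [0.8,0,0.1],"turn": [0,0,0],"grip": 1},
  {"slide": [0.2,0,0],"turn": [0,0,0],"grip": 1},
  {"slide": [0,0,0],"turn": [0,0,0],"grip": 1},
  {"slide": [0,0,0],"turn": [0,0,0],"grip": 1},
])

```text
clock: 18.15
tcp_pos: [0.6306, -0.2275, 0.0536]
tcp_rot: [0.308, 0.637, -0.397, 0.585]
contact_force: [-0.4, -0.0, -0.6]
finger_gap: 0.0582
```

```bash
python3 - <<'E'
from h import *
planT(.6287,-.2267,.04,120,.15,step=4.5,n=1,rad=np.array([.451,.0655,0]))
s=snap('wrist','w10')
disc(s,.06,.075);cavity(s,(100,330,170,350))
E
```

```text
p [ 0.6306 -0.2275  0.0536] rem [-0.0019  0.0008 -0.0136] turn [ 0.     0.    -0.004] q [ 0.    1.07  0.48  1.44 -0.43  0.84 -0.46] gap 0.0582 F [-0.4 -0.  -0.6] t 18.15
[1.36, 0.07, -0.16] [0.0, 0.0, -0.004]
disc world [ 0.631  -0.2271  0.0688] r 29.8 slope [-0.032 -0.018] in tool mm [-15.1  -1.6  -0.1] n 7977
cavity floor [ 629.1 -226.1] r 31.6 z 0.0249 mean [ 0.6433 -0.216   0.025 ] 1668 [ 207  178   95   48 1668]
die ((628.8855590820312, -226.51266479492188), (130.9246368408203, 160.82473754882812), 85.4554214477539) 27964 0.03071422994277087
```

View pics/w10.png

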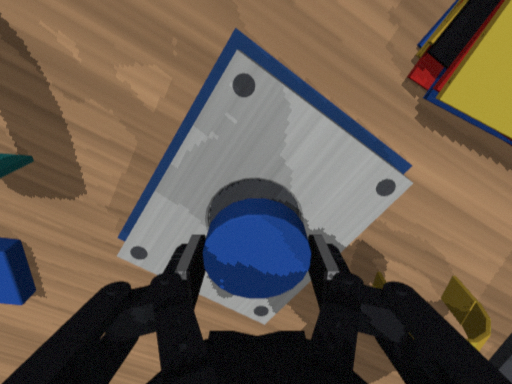

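The picture shows the disc (258,248) just in front of the cavity arc (255,185), with the cavity again at (0.629, -0.2262). The remaining correction is about 2 mm.

Emit:
servo_tool([
  {"slide": [0.4,0.1,-0.2],"turn": [0,0,-0.004],"grip": 1},
  {"slide": [0.5,0,0],"turn": [0,0,0],"grip": 1},
  {"slide": [0.3,0,0],"turn": [0,0,0],"grip": 1},
  {"slide": [0,0,0],"turn": [0,0,0],"grip": 1},
  {"slide": [0,0,0],"turn": [0,0,0],"grip": 1},
])

```text
clock: 18.7
tcp_pos: [0.6291, -0.2258, 0.0411]
tcp_rot: [0.307, 0.637, -0.398, 0.584]
contact_force: [-0.0, -0.7, -0.3]
finger_gap: 0.0579
```

```bash
python3 - <<'E'
from h import *
planT(.6287,-.2266,.03,120,.15,step=4.5,n=1,rad=np.array([.451,.0655,0]))
E
```

```text
p [ 0.6291 -0.2258  0.0411] rem [-0.0004 -0.0008 -0.0111] turn [ 0.     0.001 -0.   ] q [ 0.    1.09  0.48  1.45 -0.43  0.82 -0.46] gap 0.0579 F [-0.  -0.7 -0.3] t 18.7
[1.1, 0.09, 0.04] [0.0, 0.001, -0.0]
```

Emit:
servo_tool([
  {"slide": [0.4,0.05,0.05],"turn": [0,0,0],"grip": 1},
  {"slide": [0.3,0.05,0],"turn": [0,0,0],"grip": 1},
  {"slide": [0.1,0,0],"turn": [0,0,0],"grip": 1},
  {"slide": [0,0,0],"turn": [0,0,0],"grip": 1},
  {"slide": [0,0,0],"turn": [0,0,0],"grip": 1},
])

```text
clock: 19.2
tcp_pos: [0.6293, -0.2266, 0.0323]
tcp_rot: [0.307, 0.637, -0.398, 0.585]
contact_force: [-0.3, 0.1, -1.2]
finger_gap: 0.0577
```

```bash
python3 - <<'E'
from h import *
planT(.6287,-.2266,.0274,120,.15,step=4.5,n=1,rad=np.array([.451,.0655,0]))
E
```

```text
p [ 0.6293 -0.2266  0.0323] rem [-0.0006  0.     -0.0049] turn [ 0.     0.001 -0.   ] q [ 0.    1.1   0.47  1.45 -0.44  0.81 -0.46] gap 0.0577 F [-0.3  0.1 -1.2] t 19.2
[0.49, 0.03, -0.03] [0.0, 0.001, -0.0]
```

Emit:
servo_tool([
  {"slide": [0.15,0.05,-0.05],"turn": [0,0,0],"grip": 1},
  {"slide": [0.15,0,0],"turn": [0,0,0],"grip": 1},
  {"slide": [0.1,0,0],"turn": [0,0,0],"grip": 1},
  {"slide": [0.1,0,0],"turn": [0,0,0],"grip": 1},
  {"slide": [0,0,0],"turn": [0,0,0],"grip": 1},
])

```text
clock: 19.7
tcp_pos: [0.6291, -0.2264, 0.0275]
tcp_rot: [0.307, 0.637, -0.398, 0.585]
contact_force: [0.4, -0.4, -0.7]
finger_gap: 0.058
```

```bash
python3 - <<'E'
from h import *
planT(.6287,-.2266,.0274,120,.15,step=4.5,n=1,rad=np.array([.451,.0655,0]))
s=snap('wrist','w11');disc(s,.035,.05)
E
```

```text
p [ 0.6291 -0.2264  0.0275] rem [-0.0004 -0.0002 -0.0001] turn [ 0.     0.001 -0.001] q [ 0.01  1.1   0.47  1.45 -0.44  0.8  -0.46] gap 0.058 F [ 0.4 -0.4 -0.7] t 19.7
[0.02, -0.04, -0.0] [0.0, 0.001, -0.001]
disc world [ 0.6295 -0.2258  0.0427] r 29.8 slope [-0.028 -0.016] in tool mm [-15.1  -1.7  -0.3] n 7897
```

View pics/w11.png

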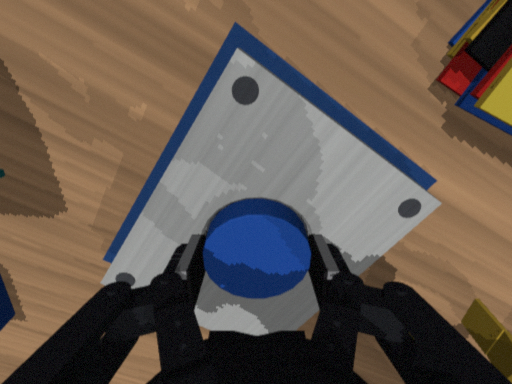

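The disc top reads 0.0427 against a die top of 0.0307, so it stands 12.0 mm proud. One slight press, then release.

Emit:
servo_tool([
  {"slide": [0.1,0,0],"turn": [0,0,0],"grip": 1},
  {"slide": [0,0,0],"turn": [0,0,0],"grip": 1},
  {"slide": [0,0,0],"turn": [0,0,0],"grip": -0.45},
  {"slide": [0,0,0],"turn": [0,0,0],"grip": -0.55},
  {"slide": [0,0,0],"turn": [0,0,0],"grip": -0.7},
], newtons=20)

```text
clock: 20.25
tcp_pos: [0.6294, -0.2266, 0.0276]
tcp_rot: [0.307, 0.636, -0.398, 0.585]
contact_force: [-0.1, -0.8, 0.6]
finger_gap: 0.0728
```

Emit:
servo_tool([
  {"slide": [0,0,0],"turn": [0,0,0],"grip": -1},
  {"slide": [0,0,0],"turn": [0,0,0],"grip": -1},
  {"slide": [0,0,0],"turn": [0,0,0],"grip": -1},
  {"slide": [-1,0,0],"turn": [0,0,0],"grip": -1},
  {"slide": [-2,0,0],"turn": [0,0,0],"grip": -1},
])

```text
clock: 20.75
tcp_pos: [0.6308, -0.2237, 0.0554]
tcp_rot: [0.306, 0.638, -0.399, 0.583]
contact_force: [0.7, 0.2, 0.1]
finger_gap: 0.0851
```

Emit:
servo_tool([
  {"slide": [-3,0,0],"turn": [0,0,0],"grip": -1},
  {"slide": [-3,0,0],"turn": [0,0,0],"grip": -1},
  {"slide": [-3,0,0],"turn": [0,0,0],"grip": -1},
  {"slide": [0,0,0],"turn": [0,0,0],"grip": -1},
  {"slide": [0,0,0],"turn": [0,0,0],"grip": -1},
])

```text
clock: 21.25
tcp_pos: [0.6453, -0.2173, 0.1535]
tcp_rot: [0.307, 0.636, -0.399, 0.585]
contact_force: [-0.5, 0.7, -0.7]
finger_gap: 0.0856
```

```bash
python3 - <<'E'
from h import *
s=snap('wrist','w12');disc(s,.035,.05);P=pts(s)
d=snap('scene','s12');
cavity(s,(100,330,170,350))
E
```

```text
disc world [ 0.6302 -0.2259  0.0426] r 29.4 slope [-0.019 -0.01 ] in tool mm [112.3  -0.7  -0.4] n 2638
cavity floor [ 418.3 -358.1] r 30.8 z 0.0221 mean [ 0.439  -0.3457  0.0221] 306 [242 314  41  16 306]
die ((629.1755981445312, -226.40687561035156), (130.70281982421875, 160.64581298828125), 85.45655822753906) 15138 0.03065393522633597
```

View pics/w12.png

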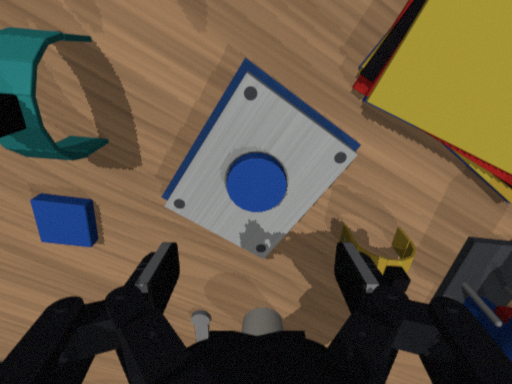

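View pics/s12.png

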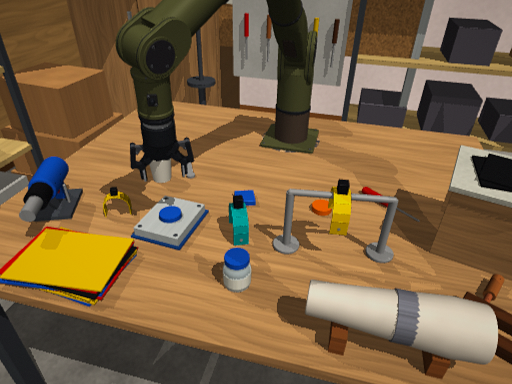

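```bash
python3 - <<'E'
from h import *
s=load('w12');P=pts(s)
for v,u in ((181,257),(163,250),(203,257),(183,235),(183,278),(170,240),(198,272)): print((v,u),np.nanmean(P[v-2:v+3,u-2:u+3],(0,1)).round(4))
print(robot.get_obs()['clock'],robot.get_obs()['contact_force'])
robot.hand_in()
E
```

```text
(181, 257) [ 0.6348 -0.2242  0.0427]
(163, 250) [ 0.6478 -0.209   0.0428]
(203, 257) [ 0.6133 -0.2366  0.0426]
(183, 235) [ 0.6221 -0.2065  0.0426]
(183, 278) [ 0.643  -0.2432  0.0423]
(170, 240) [ 0.6367 -0.2043  0.0426]
(198, 272) [ 0.6259 -0.2468  0.0426]
21.35 [ 0.83354705  0.76396159 -0.29239245]
the job is handed in; nothing more can be done
```

The band is hung and the round blank is seated. I handed the job in at 21.35 s, with the gripper open and well clear of everything.

- **Band:** I lifted the yellow band off the die by its black block and hung it across the bar near mid-span, one leg on each side. The last scene picture, about 11 s after release, shows it still hanging there. I did not measure its tilt.
- **Round blank:** It sits in the cavity. Its top reads 12.0 mm above the die's top face and is level within about 0.5 mm across seven points. Its measured centre is about 1.3 mm from the die's centre, within the 1.5 mm clearance.
- **Other items:** I did not move the square blank or any other item. The last pictures show nothing displaced, though I compared them by eye and did not re-measure each one.

**Disagreements:** The top camera placed the die about 4–5 mm from where the wrist camera did. I used the wrist value, which three views agreed on, and the blank went in without resistance. I also gripped the blank with the tool tilted 0.15 rad, because joint 6 would otherwise have come close to its lower limit.

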